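# Reverse a row of castings from cooling rack to pocket tray

## Robot

A 6-joint arm with a two-finger parallel gripper is mounted at the origin on the work surface. World frame = base frame: x ahead of the robot, y to its left, z up, the work surface at z = 0. Lengths are in m, angles in degrees, forces in N, time in s.
With the tool pointing down it reaches from about 0.35 to 0.875 m from the base axis. Payload 4.2 kg.
Tool frame: the origin (TCP) lies on the centre line of the jaws, within the pads' length; the fingertips stand 25 mm ahead of it and the grasp point (between the pads) lies 6 mm ahead of it; z points along the fingers, y is the line along which they close (so a half turn about z gives the same grasp; the last joint's range is limited). The gripper opens to 87 mm and grips with 3 to 60 N. Pads are 19 mm wide; open, the fingers measure 117 mm over their backs; the gripper's body (75 mm by 190 mm) begins 51 mm behind the grasp point.
Start: joints at [-53.193, 22.042, 0.453, 0, -68.411, -14.817], TCP at [0.234, -0.58, 0.225] pointing down, gripper open.
Joint ranges: [-179.83, 179.83], [-69.29, 118.12], [-61.27, 80.66], [-181.25, 117.63], [-171.15, -9.14], [-177.46, 177.46]. Speed limits (degrees/s): [159.86, 159.86, 180, 180, 180, 180].

## Interface

Orientations are given as a 3x3 rotation matrix whose columns are the frame's x, y, z axes.
In Python, from station import r gives the robot as it stands.
- The arm moves only by the tool move_arm, never from a script. Its argument "series" is a list of rows, each an object with "grip": the opening, from 0 (shut) to 1 (fully open); "xyz": the shift along the tool's x, y, z in mm, a list of three; "angular": the turn, a rotation vector about the tool's x, y, z in rad, a list of three. A call has 1 to 10 rows; each row is the pose to reach, as a shift and turn from the pose commanded when the call began, along the tool's axes at that moment; what a row does not reach only later rows make up. A row lasts 1/10 s, in which the tool goes at most 50 mm and 8.59 degrees, less where a joint would pass 70% of its speed; a pose out of reach is approached as far as the arm can. A call with a gripper value outside its range is refused whole. The fingers move at their own pace and stop on an object; the grip force is fixed at half the most. Time passes only in rows, so rows that repeat a pose let the fingers close. It gives the time, the measured TCP pose, the force, the opening and the grip force at its end, in the units of the state.
- r.sense(): the state, without advancing time (a new reading comes with each control period).
- r.capture(name): name is "side" or "top" or "wrist"; returns a dict with "img" (400x640x3 uint8, red, green, blue), "camera_matrix" (3x3 intrinsics, pixels), "rvec" (rotation vector, rad) and "tvec" (3), from world to camera coordinates, as OpenCV has them; the wrist camera has in their place "hand_eye" (4x4, takes a point from camera to tool coordinates, whose origin is the TCP and whose axes are the flange's). Camera axes: x right, y down, z forward; pixel columns grow to the right and rows downward; lengths in m; the calibration is good to about 2 mm. The wrist camera is an equidistant fisheye: a pixel r from the principal point sees the ray r / f radians off the axis. A picture is of the moment at which its call begins: read the wrist's pose just before it. There is no depth.
- r.finish_job(): hands the job in; it is judged then, once.
The state is a dict: "time_s": time; "joints": joint angles; "joint_velocities": joint speeds; "effort": joint torques, N m; "tcp_pos": TCP position; "ee_rot": TCP orientation; "wrist_force": force on the tool from outside, world axes, zero at the start; "moment": the same for the moment, N m; "gripper_width": opening from 0.0 (shut) to 1.0 (fully open); "gripper_force": force on a finger pad.
Only numpy, scipy, OpenCV 4.12 (cv2) and the standard library are available. Lean on these libraries where they do the work, as an engineer would, in place of code of your own. Each camera call takes 0.05 s, during which the arm holds its last target. There are 200 camera calls.

## Task

The four chess castings on the cooling rack stand in the order they were poured. Move them into the dark wooden pocket tray in the reverse order, one to a pocket: the casting nearest the rack's handle goes into the pocket farthest from the tray's handle, the next into the next pocket, and so on, so that the one farthest from the rack's handle ends up beside the tray's handle. Set each one down gently, do not drop it or let it fall over, and leave all four standing upright on the pocket floors.

Things in the scene. Friction and masses are not known exactly. Their poses are not given: they have to be found in the camera images.
- king: King: tallest, 85 mm high; upright round stem 21 to 23 mm across from 14 to 58 mm up, a 30 mm crown above it and a small cross on top. Best gripped on the stem, 46 mm above its underside. Bare white-metal chess casting, 220 g, base 36 mm across, 10 mm high. Origin: centre of underside, z up. Starts on its pad, turned up to 0.25 rad from the pad's axes.
- rook: Rook (castle): 57 mm high; round stem 25 mm across from 14 to 42 mm up, then a flat turret 32 mm across with four battlements. Best gripped on the stem, 36 mm above its underside. Bare white-metal chess casting, 190 g, base 36 mm across, 10 mm high. Origin: centre of underside, z up. Starts on its pad, turned up to 0.25 rad from the pad's axes.
- pawn: Pawn: smallest, 55 mm high; stem 21 to 23 mm across from 14 to 30 mm up under a ball head 25 mm across centred 42 mm up. Best gripped 38 mm above its underside. Bare white-metal chess casting, 140 g, base 36 mm across, 10 mm high. Origin: centre of underside, z up. Starts on its pad, turned up to 0.25 rad from the pad's axes.
- knight: Knight (horse's head): 70 mm high; neck 20 mm thick, flat cheeks facing its own +x and -x from 13 to 49 mm up, nose along its own +y, ears on top. Best gripped across the cheeks, 36 mm above its underside. Bare white-metal chess casting, 180 g, base 36 mm across, 10 mm high. Origin: centre of underside, z up. Starts on its pad, turned up to 0.25 rad from the pad's axes.
- pad_king: Fixed terracotta pad, 50 x 50 x 5 mm, where the king stands at the start; origin: centre of its underside, 12 mm above the table. The four pads lie 66 mm apart in a row on the fixed steel cooling rack (84 x 336 x 12 mm). Every pad's +y runs along the row towards the rack's end with the brass bow handle (153 mm from the row's middle, top 43 mm above the table).
- pad_rook: Fixed terracotta pad, 50 x 50 x 5 mm, where the rook stands at the start; origin: centre of its underside, 12 mm above the table. The four pads lie 66 mm apart in a row on the fixed steel cooling rack (84 x 336 x 12 mm). Every pad's +y runs along the row towards the rack's end with the brass bow handle (153 mm from the row's middle, top 43 mm above the table).
- pad_pawn: Fixed terracotta pad, 50 x 50 x 5 mm, where the pawn stands at the start; origin: centre of its underside, 12 mm above the table. The four pads lie 66 mm apart in a row on the fixed steel cooling rack (84 x 336 x 12 mm). Every pad's +y runs along the row towards the rack's end with the brass bow handle (153 mm from the row's middle, top 43 mm above the table).
- pad_knight: Fixed terracotta pad, 50 x 50 x 5 mm, where the knight stands at the start; origin: centre of its underside, 12 mm above the table. The four pads lie 66 mm apart in a row on the fixed steel cooling rack (84 x 336 x 12 mm). Every pad's +y runs along the row towards the rack's end with the brass bow handle (153 mm from the row's middle, top 43 mm above the table).
- tray: Fixed dark wooden pocket tray, 78 mm along its x by 336 mm along its y, 14 mm high. Four square pockets in a row along its y (54 x 54 mm inside), centres at y = -99, -33, +33 and +99 mm, x = 0; pocket floor 6 mm above the table, walls 8 mm above that floor, 12 mm wide. Origin: centre of its underside.
- tray_handle: Fixed brass bow handle, 62 mm wide across the tray and 31 mm high, on top of one end of the tray: at its y = +153 or -153 mm, varying from start to start (the other end is bare). Origin: its foot's centre, 14 mm above the table. The pocket centres lie 54, 120, 186 and 252 mm from it.

How it is judged (in metres and radians):
At the end, for the whole second after the job is handed in: Each casting stands upright (within 0.1 rad) and at rest on a pocket floor of the tray (height within 3 mm), within 12 mm of the pocket's centre along and across the tray, one to a pocket; counted from the tray's handle the order is the reverse of the pads' order counted from the rack's handle (((y of each of pad_rook, pad_pawn, pad_knight in the frame of pad_king below 0 m and (y of king in the frame of tray_handle between 0.24 and 0.264 m or y of king in the frame of tray_handle between -0.264 and -0.24 m)) or (((y of pad_rook in the frame of pad_king above 0 m and y of each of pad_pawn, pad_knight in the frame of pad_king below 0 m) or (y of each of pad_rook, pad_knight in the frame of pad_king below 0 m and y of pad_pawn in the frame of pad_king above 0 m) or (y of each of pad_rook, pad_pawn in the frame of pad_king below 0 m and y of pad_knight in the frame of pad_king above 0 m)) and (y of king in the frame of tray_handle between 0.174 and 0.198 m or y of king in the frame of tray_handle between -0.198 and -0.174 m)) or (((y of each of pad_rook, pad_pawn in the frame of pad_king above 0 m and y of pad_knight in the frame of pad_king below 0 m) or (y of each of pad_rook, pad_knight in the frame of pad_king above 0 m and y of pad_pawn in the frame of pad_king below 0 m) or (y of pad_rook in the frame of pad_king below 0 m and y of each of pad_pawn, pad_knight in the frame of pad_king above 0 m)) and (y of king in the frame of tray_handle between 0.108 and 0.132 m or y of king in the frame of tray_handle between -0.132 and -0.108 m)) or (y of each of pad_rook, pad_pawn, pad_knight in the frame of pad_king above 0 m and (y of king in the frame of tray_handle between 0.042 and 0.066 m or y of king in the frame of tray_handle between -0.066 and -0.042 m))) and x of king in the frame of tray between -0.012 and 0.012 m and z of king in the frame of tray between 0.003 and 0.009 m and angle between each of king, rook, pawn, knight's own z axis and vertical below 0.1 rad and linear speed of each of king, rook, pawn, knight below 0.02 m/s and ((y of each of pad_king, pad_pawn, pad_knight in the frame of pad_rook below 0 m and (y of rook in the frame of tray_handle between 0.24 and 0.264 m or y of rook in the frame of tray_handle between -0.264 and -0.24 m)) or (((y of pad_king in the frame of pad_rook above 0 m and y of each of pad_pawn, pad_knight in the frame of pad_rook below 0 m) or (y of each of pad_king, pad_knight in the frame of pad_rook below 0 m and y of pad_pawn in the frame of pad_rook above 0 m) or (y of each of pad_king, pad_pawn in the frame of pad_rook below 0 m and y of pad_knight in the frame of pad_rook above 0 m)) and (y of rook in the frame of tray_handle between 0.174 and 0.198 m or y of rook in the frame of tray_handle between -0.198 and -0.174 m)) or (((y of each of pad_king, pad_pawn in the frame of pad_rook above 0 m and y of pad_knight in the frame of pad_rook below 0 m) or (y of each of pad_king, pad_knight in the frame of pad_rook above 0 m and y of pad_pawn in the frame of pad_rook below 0 m) or (y of pad_king in the frame of pad_rook below 0 m and y of each of pad_pawn, pad_knight in the frame of pad_rook above 0 m)) and (y of rook in the frame of tray_handle between 0.108 and 0.132 m or y of rook in the frame of tray_handle between -0.132 and -0.108 m)) or (y of each of pad_king, pad_pawn, pad_knight in the frame of pad_rook above 0 m and (y of rook in the frame of tray_handle between 0.042 and 0.066 m or y of rook in the frame of tray_handle between -0.066 and -0.042 m))) and x of rook in the frame of tray between -0.012 and 0.012 m and z of rook in the frame of tray between 0.003 and 0.009 m and ((y of each of pad_king, pad_rook, pad_knight in the frame of pad_pawn below 0 m and (y of pawn in the frame of tray_handle between 0.24 and 0.264 m or y of pawn in the frame of tray_handle between -0.264 and -0.24 m)) or (((y of pad_king in the frame of pad_pawn above 0 m and y of each of pad_rook, pad_knight in the frame of pad_pawn below 0 m) or (y of each of pad_king, pad_knight in the frame of pad_pawn below 0 m and y of pad_rook in the frame of pad_pawn above 0 m) or (y of each of pad_king, pad_rook in the frame of pad_pawn below 0 m and y of pad_knight in the frame of pad_pawn above 0 m)) and (y of pawn in the frame of tray_handle between 0.174 and 0.198 m or y of pawn in the frame of tray_handle between -0.198 and -0.174 m)) or (((y of each of pad_king, pad_rook in the frame of pad_pawn above 0 m and y of pad_knight in the frame of pad_pawn below 0 m) or (y of each of pad_king, pad_knight in the frame of pad_pawn above 0 m and y of pad_rook in the frame of pad_pawn below 0 m) or (y of pad_king in the frame of pad_pawn below 0 m and y of each of pad_rook, pad_knight in the frame of pad_pawn above 0 m)) and (y of pawn in the frame of tray_handle between 0.108 and 0.132 m or y of pawn in the frame of tray_handle between -0.132 and -0.108 m)) or (y of each of pad_king, pad_rook, pad_knight in the frame of pad_pawn above 0 m and (y of pawn in the frame of tray_handle between 0.042 and 0.066 m or y of pawn in the frame of tray_handle between -0.066 and -0.042 m))) and x of pawn in the frame of tray between -0.012 and 0.012 m and z of pawn in the frame of tray between 0.003 and 0.009 m and ((y of each of pad_king, pad_rook, pad_pawn in the frame of pad_knight below 0 m and (y of knight in the frame of tray_handle between 0.24 and 0.264 m or y of knight in the frame of tray_handle between -0.264 and -0.24 m)) or (((y of pad_king in the frame of pad_knight above 0 m and y of each of pad_rook, pad_pawn in the frame of pad_knight below 0 m) or (y of each of pad_king, pad_pawn in the frame of pad_knight below 0 m and y of pad_rook in the frame of pad_knight above 0 m) or (y of each of pad_king, pad_rook in the frame of pad_knight below 0 m and y of pad_pawn in the frame of pad_knight above 0 m)) and (y of knight in the frame of tray_handle between 0.174 and 0.198 m or y of knight in the frame of tray_handle between -0.198 and -0.174 m)) or (((y of each of pad_king, pad_rook in the frame of pad_knight above 0 m and y of pad_pawn in the frame of pad_knight below 0 m) or (y of each of pad_king, pad_pawn in the frame of pad_knight above 0 m and y of pad_rook in the frame of pad_knight below 0 m) or (y of pad_king in the frame of pad_knight below 0 m and y of each of pad_rook, pad_pawn in the frame of pad_knight above 0 m)) and (y of knight in the frame of tray_handle between 0.108 and 0.132 m or y of knight in the frame of tray_handle between -0.132 and -0.108 m)) or (y of each of pad_king, pad_rook, pad_pawn in the frame of pad_knight above 0 m and (y of knight in the frame of tray_handle between 0.042 and 0.066 m or y of knight in the frame of tray_handle between -0.066 and -0.042 m))) and x of knight in the frame of tray between -0.012 and 0.012 m and z of knight in the frame of tray between 0.003 and 0.009 m); the robot touches nothing.
It fails at once if a casting is dropped: it moves faster than 0.5 m/s with no finger on it ((linear speed of king above 0.5 m/s and contact force between king and the fingers below 0.05 N) or (linear speed of rook above 0.5 m/s and contact force between rook and the fingers below 0.05 N) or (linear speed of pawn above 0.5 m/s and contact force between pawn and the fingers below 0.05 N) or (linear speed of knight above 0.5 m/s and contact force between knight and the fingers below 0.05 N)).
It fails at once if a casting falls over (leans more than 0.8 rad) (angle between any of king, rook, pawn, knight's own z axis and vertical above 0.8 rad).
It also fails if it takes over 104 s, if anything falls off the work surface, if the arm or the gripper's body presses on something with over 40 N, if the wrist force passes 120 N, or if a joint passes its speed limit or range.

## Working session

There is one attempt and no reset: what is moved stays moved. The work goes in short steps, Python scripts to look and compute and a tool call to move; the robot and the scene stay as the last step left them, time stands still between calls to the robot, and variables do not carry over. Pictures are saved under pics/ and viewed, at most 14 in all, crops included, and the job is handed in when it is done.

Besides the shell and the picture viewer there is one more tool, called after "Request:" as name(argument=value, ...) on one line, values as JSON. move_arm: Moves the arm, as the interface text tells. Its arguments: {"type":"object","properties":{"series":{"type":"array"}},"required":["series"]}

```bash
mkdir -p pics; ls; python3 - <<'E'
from station import r
import cv2,numpy as np
s=r.sense();print(s['time_s'],s['tcp_pos'],s['ee_rot'],s['gripper_width'])
for n in('top','side'):
    c=r.capture(n);cv2.imwrite(f'pics/{n}0.png',c['img'][:,:,::-1])
    R=cv2.Rodrigues(np.array(c['rvec'],float))[0];print(n,c['camera_matrix'],(-R.T@np.array(c['tvec']).ravel()),R)
E
```

```text
pics
0.0 [ 0.23383785 -0.57894855  0.22354174] [[-9.27310774e-01 -3.74291242e-01 -8.90978431e-04]
 [-3.74292296e-01  9.27308570e-01  2.02332181e-03]
 [ 6.89003003e-05  2.20973448e-03 -9.99997556e-01]] 1.0003399403360083
top [[466.40598379   0.         333.64560144]
 [  0.         466.40598379 202.27735483]
 [  0.           0.           1.        ]] [0.38305637 0.00764526 1.07141694] [[ 0.01524307 -0.99988192 -0.00195052]
 [-0.99118798 -0.01485376 -0.13162733]
 [ 0.13158281  0.00393974 -0.99129735]]
side [[392.9570468    0.         319.36816675]
 [  0.         392.9570468  197.92618576]
 [  0.           0.           1.        ]] [0.30115226 0.66467109 0.53791033] [[-0.94470697 -0.32710657  0.02302223]
 [-0.20976426  0.54886388 -0.80916463]
 [ 0.252047   -0.76925271 -0.5871308 ]]
```

View pics/top0.png

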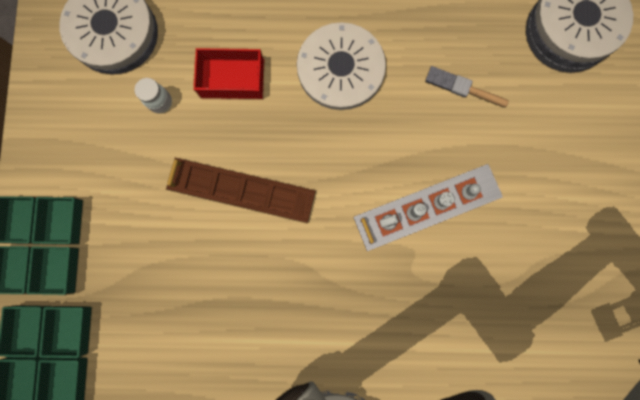

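View pics/side0.png

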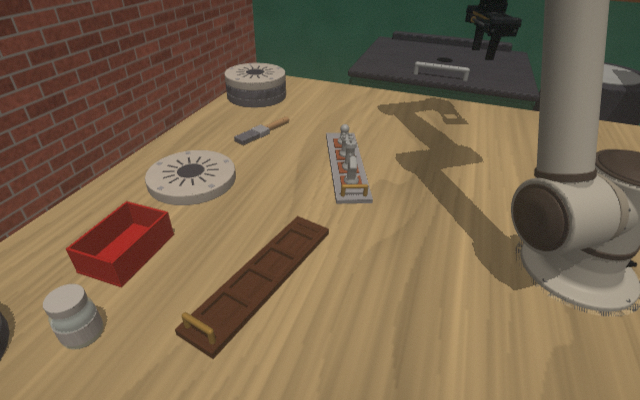

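The top view shows the tray with its handle at about px (175,172). The rack's handle is at about (367,230), and the pads are near (389,221), (416,211), (443,201) and (470,191). In both cases the handle is at the left (+y) end.

```bash
cat > h.py <<'E'
from station import r
import cv2,numpy as np
def ray(c,px,z):
    K=c['camera_matrix'];R=cv2.Rodrigues(np.array(c['rvec'],float))[0];C=-R.T@np.array(c['tvec'],float).ravel()
    px=np.atleast_2d(px).astype(float);d=(R.T@(np.linalg.inv(K)@np.c_[px,np.ones(len(px))].T)).T
    return C+d*((z-C[2])/d[:,2:3])
def wray(c,s,px,z):
    """wrist fisheye pixels onto the plane z"""
    K=c['camera_matrix'];T=np.array(c['hand_eye']);px=np.atleast_2d(px).astype(float)
    u=np.c_[(px[:,0]-K[0,2])/K[0,0],(px[:,1]-K[1,2])/K[1,1]];t=np.linalg.norm(u,axis=1)
    d=np.c_[u*(np.sin(t)/t)[:,None],np.cos(t)]
    Rw=np.array(s['ee_rot']);C=Rw@T[:3,3]+np.array(s['tcp_pos']);d=(Rw@T[:3,:3]@d.T).T
    return C+d*((z-C[2])/d[:,2:3])
def blobs(m,amin):
    m=cv2.morphologyEx(m.astype(np.uint8)*255,cv2.MORPH_CLOSE,np.ones((5,5)))
    cs,_=cv2.findContours(m,cv2.RETR_EXTERNAL,cv2.CHAIN_APPROX_NONE)
    return sorted([k for k in cs if cv2.contourArea(k)>amin],key=cv2.contourArea)[::-1]
E
python3 - <<'E'
from h import *
c=r.capture('top');hsv=cv2.cvtColor(c['img'],cv2.COLOR_RGB2HSV);H,S,V=[hsv[:,:,i].astype(int) for i in range(3)]
for p in[(240,190),(300,205),(365,240),(490,180),(380,215),(174,170),(367,230),(340,300)]:print(p,hsv[p[1],p[0]])
roi=np.zeros(H.shape,bool);roi[140:260,155:520]=1
for n,m,z in(('tray',(H<14)&(S>120)&(V<130),.014),('rack',(S<50)&(V>100),.012),('pads',(H<14)&(S>90)&(V>130),.017)):
    for k in blobs(m&roi,100)[:6]:
        if n=='rack':k=cv2.convexHull(k)
        q=ray(c,k[:,0],z)[:,:2].astype(np.float32)
        (ce,wh,a)=cv2.minAreaRect(q);print(n,np.round(ce,4),np.round(wh,4),round(a,2),cv2.boundingRect(k))
E
```

```text
(240, 190) [ 10 167  90]
(300, 205) [ 10 164  90]
(365, 240) [ 15  14 178]
(490, 180) [ 15  16 163]
(380, 215) [  9 140 160]
(174, 170) [ 19 171 125]
(367, 230) [ 20 164 177]
(340, 300) [ 19 112 180]
tray [0.5498 0.2259] [0.3325 0.0752] 77.52 (167, 159, 148, 63)
rack [ 0.5168 -0.204 ] [0.0826 0.3345] 22.47 (354, 165, 148, 85)
pads [ 0.5547 -0.2953] [0.0485 0.0485] 21.78 (455, 178, 27, 26)
pads [ 0.4795 -0.1129] [0.0475 0.0483] 22.67 (375, 209, 27, 27)
pads [ 0.5047 -0.1735] [0.0476 0.0484] 22.55 (402, 199, 27, 26)
pads [ 0.5295 -0.2342] [0.0478 0.0477] 22.66 (429, 188, 27, 27)
```

```bash
cat >> h.py <<'E'
from scipy.spatial.transform import Rotation as Ro
def go(x,y,z,yaw,s=None):
    """tool-axis shift (mm) and rotvec to a TCP target, tool down, tool y at yaw deg"""
    s=s or r.sense();R=np.array(s['ee_rot']);a=np.radians(yaw);cy,sy=np.cos(a),np.sin(a)
    Rt=np.array([[-sy,cy,0],[cy,sy,0],[0,0,-1.]])
    print('shift',np.round(R.T@(np.array([x,y,z])-s['tcp_pos'])*1000,1),'rot',np.round(Ro.from_matrix(R.T@Rt).as_rotvec(),4),'t',s['time_s'])
E
sed -i 's/\[\[-sy,cy,0\],\[cy,sy,0\],\[0,0,-1.\]\]/[[-sy,cy,0],[cy,sy,0],[0,0,-1.]]/' h.py
python3 - <<'E'
from h import *
go(.517,-.204,.30,202.5)
E
```

```text
shift [-403.   242.   -75.8] rot [ 1.4000e-03  1.2000e-03 -1.5798e+00] t 0.15
```

Request:
move_arm(series=[{"grip": 1, "xyz": [-403, 242, -76], "angular": [0, 0, -1.58]}, {"grip": 1, "xyz": [-403, 242, -76], "angular": [0, 0, -1.58]}, {"grip": 1, "xyz": [-403, 242, -76], "angular": [0, 0, -1.58]}, {"grip": 1, "xyz": [-403, 242, -76], "angular": [0, 0, -1.58]}, {"grip": 1, "xyz": [-403, 242, -76], "angular": [0, 0, -1.58]}, {"grip": 1, "xyz": [-403, 242, -76], "angular": [0, 0, -1.58]}, {"grip": 1, "xyz": [-403, 242, -76], "angular": [0, 0, -1.58]}, {"grip": 1, "xyz": [-403, 242, -76], "angular": [0, 0, -1.58]}, {"grip": 1, "xyz": [-403, 242, -76], "angular": [0, 0, -1.58]}, {"grip": 1, "xyz": [-403, 242, -76], "angular": [0, 0, -1.58]}])

```text
time_s: 1.15
tcp_pos: [0.5189, -0.2013, 0.3011]
ee_rot: [[0.317, -0.949, 0.001], [-0.949, -0.317, 0.0], [0.0, -0.001, -1.0]]
wrist_force: [0.0, -0.9, 0.5]
gripper_width: 0.998
gripper_force: 0.0
```

```bash
python3 - <<'E'
from h import *
go(.517,-.204,.30,202.5)
s=r.sense();c=r.capture('wrist');cv2.imwrite('pics/w1.png',c['img'][:,:,::-1]);print(c['camera_matrix'],c['hand_eye'],s['joints'])
E
```

```text
shift [1.9 2.7 1.1] rot [-0.001  -0.0002 -0.0705] t 1.15
[[309.70691629   0.         319.01398344]
 [  0.         309.70691629 196.94310836]
 [  0.           0.           1.        ]] [[ 1.71487845e-04 -9.64029822e-01 -2.65794042e-01  7.12549775e-02]
 [ 9.99998960e-01  5.45871460e-04 -1.33467514e-03 -9.30955450e-04]
 [ 1.43175602e-03 -2.65793537e-01  9.64028913e-01 -1.60397929e-01]
 [ 0.00000000e+00  0.00000000e+00  0.00000000e+00  1.00000000e+00]] [-4.53023726e+00  1.27505035e+01 -1.81807382e+00 -1.44350759e-02
 -7.53746859e+01  2.29963304e+01]
```

View pics/w1.png

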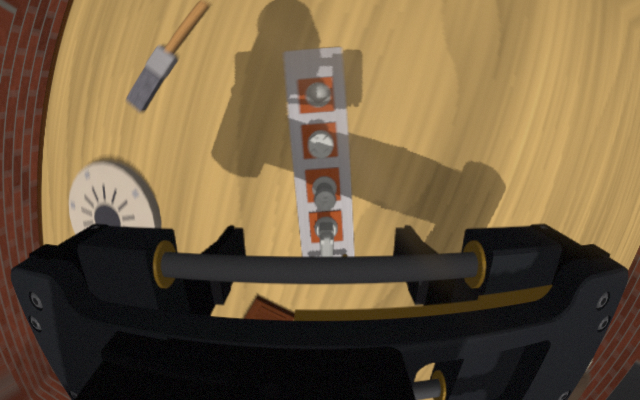

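The wrist view shows four castings in a column at about (317,93), (320,145), (323,190) and (326,230). The nearest is partly hidden by the gripper, so I'll back off to see it.

Request:
move_arm(series=[{"grip": 1, "xyz": [-100, 0, 0], "angular": [0, 0, -0.07]}, {"grip": 1, "xyz": [-100, 0, 0], "angular": [0, 0, -0.07]}, {"grip": 1, "xyz": [-100, 0, 0], "angular": [0, 0, -0.07]}, {"grip": 1, "xyz": [-100, 0, 0], "angular": [0, 0, -0.07]}])

```text
time_s: 1.6
tcp_pos: [0.4861, -0.1083, 0.3009]
ee_rot: [[0.375, -0.927, 0.0], [-0.927, -0.375, -0.0], [0.0, -0.0, -1.0]]
wrist_force: [0.5, -0.7, -0.4]
gripper_width: 1.0
gripper_force: 0.0
```

```bash
python3 - <<'E'
from h import *
go(.479,-.112,.30,202.5)
s=r.sense();c=r.capture('wrist');im=c['img'];cv2.imwrite('pics/w2.png',cv2.resize(im[60:260,220:420],None,fx=3,fy=3,interpolation=cv2.INTER_CUBIC)[:,:,::-1])
np.savez('w2.npz',img=im,R=s['ee_rot'],p=s['tcp_pos'])
hsv=cv2.cvtColor(im,cv2.COLOR_RGB2HSV);H,S,V=[hsv[:,:,i].astype(int) for i in range(3)]
roi=np.zeros(H.shape,bool);roi[40:300,240:400]=1
for k in blobs((H<11)&(S>130)&(V>70)&roi,200)[:6]:
    q=wray(c,s,k[:,0],.017)[:,:2].astype(np.float32);ce,wh,a=cv2.minAreaRect(q);print(np.round(ce,4),np.round(wh,4),round(a,1),cv2.boundingRect(k))
E
```

```text
shift [0.8 7.9 0.9] rot [-0.0004 -0.0002 -0.0078] t 1.6
[ 0.5046 -0.1719] [0.0484 0.0475] 22.3 (308, 101, 35, 34)
[ 0.4795 -0.1108] [0.0469 0.0472] 22.2 (309, 147, 33, 33)
[0.5072 0.1353] [0.0543 0.034 ] 22.1 (240, 282, 31, 18)
[ 0.53   -0.2327] [0.0466 0.0471] 22.1 (308, 56, 34, 33)
```

View pics/w2.png

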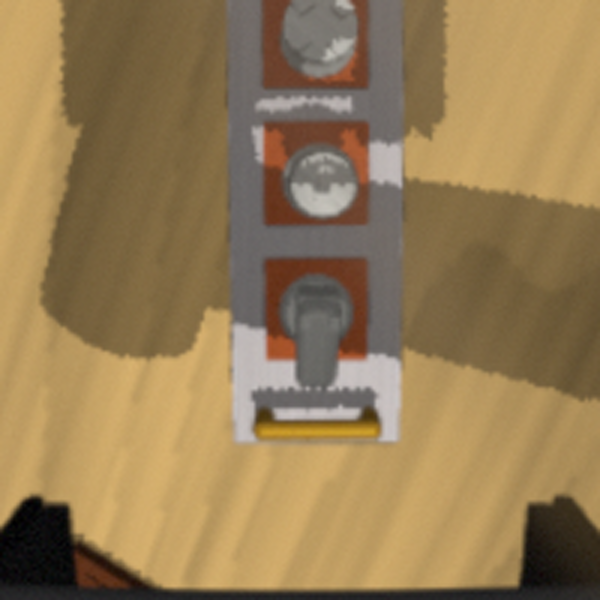

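Knight is nearest the handle (crop 318,310, nose towards the handle). The second one, at (320,180), looks like the king and the third, at (320,30), like the notched rook. I'll confirm the order with an enlargement of the side view.

```bash
python3 - <<'E'
import cv2
a=cv2.imread('pics/side0.png')[110:210,310:390];a=cv2.resize(a,None,fx=5,fy=5,interpolation=cv2.INTER_CUBIC)
b=cv2.imread('pics/w1.png')[70:260,270:370];b=cv2.resize(b,None,fx=2.63,fy=2.63,interpolation=cv2.INTER_CUBIC)
cv2.imwrite('pics/z.png',cv2.hconcat([a,b[:500]][:2] if b.shape[0]>=500 else [a[:b.shape[0]],b]))
E
```

```text
(no output)
```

View pics/z.png

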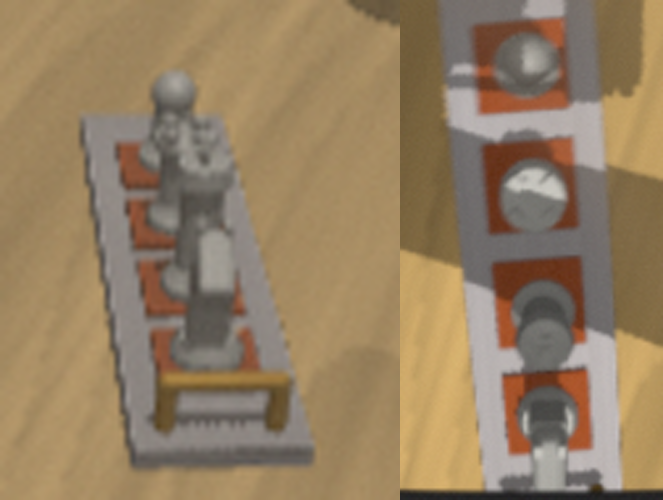

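```bash
python3 - <<'E'
from h import *
c=r.capture('side')
for n,p in(('k1',(.4795,-.1120)),('2',(.5047,-.1727)),('3',(.5297,-.2335)),('4',(.5547,-.2953))):
    q=np.array([[*p,.017+h] for h in(0,.055,.057,.070,.085)])
    u=cv2.projectPoints(q,c['rvec'],np.array(c['tvec'],float),c['camera_matrix'],None)[0][:,0];print(n,np.round((u-[310,110])*5).tolist())
E
```

```text
k1 [[199.0, 352.0], [207.0, 254.0], [208.0, 250.0], [210.0, 226.0], [212.0, 197.0]]
2 [[183.0, 281.0], [191.0, 186.0], [191.0, 182.0], [193.0, 158.0], [195.0, 131.0]]
3 [[170.0, 217.0], [176.0, 125.0], [176.0, 121.0], [178.0, 98.0], [180.0, 72.0]]
4 [[158.0, 158.0], [163.0, 69.0], [163.0, 65.0], [165.0, 43.0], [166.0, 18.0]]
```

The projected heights confirm the order from the handle: knight, king, rook, pawn (second top near y 131, third near 121, fourth near 69 in the crop). I'll pick the knight first.

```bash
python3 - <<'E'
from h import *
go(.4795,-.112,.12,202.5)
go(.4795,-.112,.059,202.5)
E
```

```text
shift [ -0.4   7.2 180.6] rot [ 0.0002 -0.0001 -0.0106] t 1.7
shift [ -0.4   7.2 241.6] rot [ 0.0002 -0.0001 -0.0106] t 1.7
```

Request:
move_arm(series=[{"grip": 1, "xyz": [0, 7, 40], "angular": [0, 0, -0.01]}, {"grip": 1, "xyz": [0, 7, 80], "angular": [0, 0, -0.01]}, {"grip": 1, "xyz": [0, 7, 120], "angular": [0, 0, -0.01]}, {"grip": 1, "xyz": [0, 7, 160], "angular": [0, 0, -0.01]}, {"grip": 1, "xyz": [0, 7, 180], "angular": [0, 0, -0.01]}, {"grip": 1, "xyz": [0, 7, 180], "angular": [0, 0, -0.01]}, {"grip": 1, "xyz": [0, 7, 180], "angular": [0, 0, -0.01]}])

```text
time_s: 2.4
tcp_pos: [0.4805, -0.1128, 0.1209]
ee_rot: [[0.382, -0.924, 0.0], [-0.924, -0.382, -0.001], [0.001, 0.0, -1.0]]
wrist_force: [0.4, -0.4, 0.6]
gripper_width: 1.004
gripper_force: 0.0
```

```bash
python3 - <<'E'
from h import *
go(.4795,-.112,.059,202.5)
c=r.capture('wrist');cv2.imwrite('pics/w3.png',c['img'][:,:,::-1])
E
```

```text
shift [-1.2  0.6 61.9] rot [ 0.0002 -0.0006 -0.0011] t 2.4
```

View pics/w3.png

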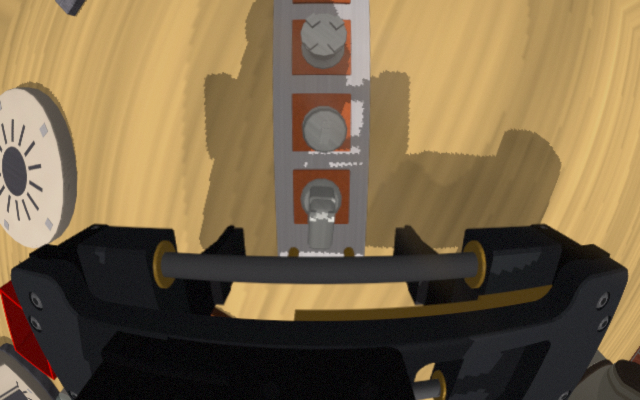

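The knight at (321,205) is centred between the fingers and aligned with them. Rook's battlements show at (324,35) and the king at (325,130). Descending.

Request:
move_arm(series=[{"grip": 1, "xyz": [-1, 0, 20], "angular": [0, 0, 0]}, {"grip": 1, "xyz": [-1, 0, 40], "angular": [0, 0, 0]}, {"grip": 1, "xyz": [-1, 0, 56], "angular": [0, 0, 0]}, {"grip": 1, "xyz": [-1, 0, 62], "angular": [0, 0, 0]}, {"grip": 1, "xyz": [-1, 0, 62], "angular": [0, 0, 0]}, {"grip": 0.4, "xyz": [-1, 0, 62], "angular": [0, 0, 0]}, {"grip": 0.4, "xyz": [-1, 0, 62], "angular": [0, 0, 0]}, {"grip": 0.3, "xyz": [-1, 0, 62], "angular": [0, 0, 0]}, {"grip": 0.25, "xyz": [-1, 0, 62], "angular": [0, 0, 0]}, {"grip": 0.2, "xyz": [-1, 0, 62], "angular": [0, 0, 0]}])

```text
time_s: 3.45
tcp_pos: [0.4796, -0.1107, 0.0589]
ee_rot: [[0.383, -0.924, 0.001], [-0.924, -0.383, 0.0], [0.0, -0.0, -1.0]]
wrist_force: [0.3, 0.2, 0.5]
gripper_width: 0.634
gripper_force: 0.0
```

Request:
move_arm(series=[{"grip": 0.1, "xyz": [0, 0, 0], "angular": [0, 0, 0]}, {"grip": 0, "xyz": [0, 0, 0], "angular": [0, 0, 0]}, {"grip": 0, "xyz": [0, 0, 0], "angular": [0, 0, 0]}, {"grip": 0, "xyz": [0, 0, 0], "angular": [0, 0, 0]}, {"grip": 0, "xyz": [0, 0, 0], "angular": [0, 0, 0]}])

```text
time_s: 3.95
tcp_pos: [0.4792, -0.1108, 0.0586]
ee_rot: [[0.383, -0.924, -0.0], [-0.924, -0.383, -0.0], [-0.0, 0.0, -1.0]]
wrist_force: [0.3, 0.4, -0.8]
gripper_width: 0.227
gripper_force: 29.7
```

Request:
move_arm(series=[{"grip": 0, "xyz": [0, 0, -5], "angular": [0, 0, 0]}, {"grip": 0, "xyz": [0, 0, -20], "angular": [0, 0, 0]}, {"grip": 0, "xyz": [0, 0, -45], "angular": [0, 0, 0]}, {"grip": 0, "xyz": [0, 0, -75], "angular": [0, 0, 0]}, {"grip": 0, "xyz": [0, 0, -105], "angular": [0, 0, 0]}, {"grip": 0, "xyz": [0, 0, -130], "angular": [0, 0, 0]}, {"grip": 0, "xyz": [0, 0, -145], "angular": [0, 0, 0]}, {"grip": 0, "xyz": [0, 0, -150], "angular": [0, 0, 0]}, {"grip": 0, "xyz": [0, 0, -150], "angular": [0, 0, 0]}])

```text
time_s: 4.85
tcp_pos: [0.4793, -0.1107, 0.2089]
ee_rot: [[0.383, -0.924, 0.001], [-0.924, -0.383, 0.0], [-0.0, -0.001, -1.0]]
wrist_force: [-0.2, -0.0, -2.8]
gripper_width: 0.225
gripper_force: 29.7
```

```bash
python3 - <<'E'
from h import *
u=np.array([.2164,.9763])
go(.5284,.1292,.209,167.5)
go(*(np.array([.5498,.2259])+.2*u),.209,167.5)
E
```

```text
shift [-202.8 -137.1    0. ] rot [-8.000e-04  4.000e-04  6.109e-01] t 4.85
shift [-4.478e+02 -3.086e+02  2.000e-01] rot [-8.000e-04  4.000e-04  6.109e-01] t 4.85
```

Request:
move_arm(series=[{"grip": 0, "xyz": [-10, -7, 0], "angular": [0, 0, 0.03]}, {"grip": 0, "xyz": [-30, -20, 0], "angular": [0, 0, 0.09]}, {"grip": 0, "xyz": [-57, -39, 0], "angular": [0, 0, 0.17]}, {"grip": 0, "xyz": [-87, -59, 0], "angular": [0, 0, 0.26]}, {"grip": 0, "xyz": [-117, -79, 0], "angular": [0, 0, 0.35]}, {"grip": 0, "xyz": [-147, -99, 0], "angular": [0, 0, 0.44]}, {"grip": 0, "xyz": [-174, -118, 0], "angular": [0, 0, 0.52]}, {"grip": 0, "xyz": [-193, -130, 0], "angular": [0, 0, 0.58]}, {"grip": 0, "xyz": [-203, -137, 0], "angular": [0, 0, 0.611]}, {"grip": 0, "xyz": [-203, -137, 0], "angular": [0, 0, 0.611]}])

```text
time_s: 5.85
tcp_pos: [0.5278, 0.1304, 0.2066]
ee_rot: [[-0.214, -0.977, -0.003], [-0.977, 0.214, -0.001], [0.002, 0.003, -1.0]]
wrist_force: [0.4, -1.3, -1.6]
gripper_width: 0.224
gripper_force: 29.7
```

```bash
python3 - <<'E'
from h import *
go(.5284,.1292,.048,167.5)
s=r.sense();c=r.capture('wrist');cv2.imwrite('pics/w4.png',c['img'][:,:,::-1])
E
```

```text
shift [  0.8  -1.3 158.6] rot [ 0.0027 -0.0019  0.002 ] t 5.85
```

View pics/w4.png

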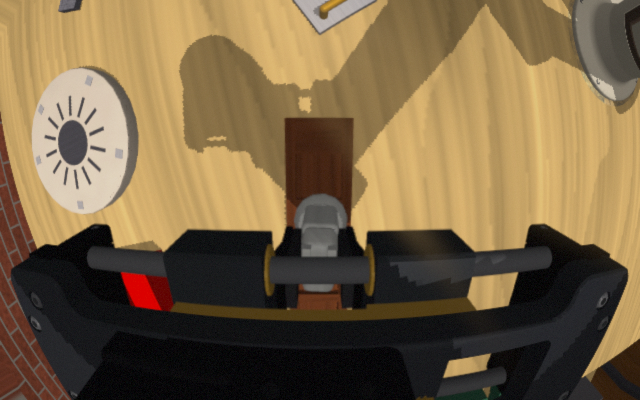

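The tray's bare end shows with corners at about (285,118) and (352,118). The held knight at (320,215) is in line with it. I'll check that end against the estimate.

```bash
python3 - <<'E'
from h import *
s=r.sense();c=r.capture('wrist')
q=wray(c,s,[[285,118],[352.5,118]],.014);u=np.array([.2164,.9763]);print(q,q.mean(0)[:2]-(np.array([.5498,.2259])-.168*u))
go(.5284,.1292,.048,167.5)
E
```

```text
[[0.55075444 0.05628202 0.014     ]
 [0.47604654 0.07270789 0.014     ]] [-4.43103597e-05  2.61335542e-03]
shift [ -0.8  -1.3 159.2] rot [ 0.0026 -0.002   0.001 ] t 5.95
```

Request:
move_arm(series=[{"grip": 0, "xyz": [-2, -1, 10], "angular": [0, 0, 0]}, {"grip": 0, "xyz": [-2, -1, 35], "angular": [0, 0, 0]}, {"grip": 0, "xyz": [-2, -1, 65], "angular": [0, 0, 0]}, {"grip": 0, "xyz": [-2, -1, 95], "angular": [0, 0, 0]}, {"grip": 0, "xyz": [-2, -1, 120], "angular": [0, 0, 0]}, {"grip": 0, "xyz": [-2, -1, 140], "angular": [0, 0, 0]}, {"grip": 0, "xyz": [-2, -1, 150], "angular": [0, 0, 0]}, {"grip": 0, "xyz": [-2, -1, 154], "angular": [0, 0, 0]}, {"grip": 0, "xyz": [-2, -1, 155], "angular": [0, 0, 0]}, {"grip": 0, "xyz": [-2, -1, 155], "angular": [0, 0, 0]}])

```text
time_s: 6.95
tcp_pos: [0.5303, 0.1311, 0.0544]
ee_rot: [[-0.216, -0.976, 0.002], [-0.976, 0.216, 0.001], [-0.001, -0.001, -1.0]]
wrist_force: [1.0, 0.3, -1.5]
gripper_width: 0.224
gripper_force: 29.7
```

```bash
python3 - <<'E'
from h import *
go(.5284,.1302,.0475,167.5)
E
```

```text
shift [1.3 1.7 6.9] rot [-0.0014  0.001   0.0002] t 6.95
```

Request:
move_arm(series=[{"grip": 0, "xyz": [1, 1, 2], "angular": [0, 0, 0]}, {"grip": 0, "xyz": [1, 1, 4], "angular": [0, 0, 0]}, {"grip": 0, "xyz": [1, 1, 5], "angular": [0, 0, 0]}, {"grip": 0, "xyz": [1, 1, 5.5], "angular": [0, 0, 0]}, {"grip": 0, "xyz": [1, 1, 5.5], "angular": [0, 0, 0]}, {"grip": 0, "xyz": [1, 1, 5.5], "angular": [0, 0, 0]}])

```text
time_s: 7.55
tcp_pos: [0.5285, 0.1303, 0.0482]
ee_rot: [[-0.216, -0.976, 0.0], [-0.976, 0.216, 0.0], [-0.0, -0.0, -1.0]]
wrist_force: [-0.2, -0.4, -1.2]
gripper_width: 0.225
gripper_force: 29.7
```

Nearly down. I'll ease lower until the force shows contact.

Request:
move_arm(series=[{"grip": 0, "xyz": [0, 0, 0.5], "angular": [0, 0, 0]}, {"grip": 0, "xyz": [0, 0, 0.8], "angular": [0, 0, 0]}, {"grip": 0, "xyz": [0, 0, 0.8], "angular": [0, 0, 0]}])

```text
time_s: 7.85
tcp_pos: [0.5286, 0.1303, 0.0476]
ee_rot: [[-0.216, -0.976, 0.0], [-0.976, 0.216, 0.0], [-0.0, -0.0, -1.0]]
wrist_force: [-1.4, -0.7, 0.5]
gripper_width: 0.225
gripper_force: 29.7
```

Request:
move_arm(series=[{"grip": 0.24, "xyz": [0, 0, 0.2], "angular": [0, 0, 0]}, {"grip": 0.28, "xyz": [0, 0, 0.2], "angular": [0, 0, 0]}, {"grip": 0.35, "xyz": [0, 0, 0.2], "angular": [0, 0, 0]}, {"grip": 0.6, "xyz": [0, 0, 0.2], "angular": [0, 0, 0]}, {"grip": 1, "xyz": [0, 0, 0.2], "angular": [0, 0, 0]}, {"grip": 1, "xyz": [0, 0, 0.2], "angular": [0, 0, 0]}, {"grip": 1, "xyz": [0, 0, 0.2], "angular": [0, 0, 0]}, {"grip": 1, "xyz": [0, 0, 0.2], "angular": [0, 0, 0]}, {"grip": 1, "xyz": [0, 0, 0.2], "angular": [0, 0, 0]}, {"grip": 1, "xyz": [0, 0, 0.2], "angular": [0, 0, 0]}])

```text
time_s: 8.85
tcp_pos: [0.5285, 0.1302, 0.0472]
ee_rot: [[-0.216, -0.976, 0.0], [-0.976, 0.216, 0.0], [-0.0, -0.0, -1.0]]
wrist_force: [-0.6, 0.1, 0.4]
gripper_width: 0.906
gripper_force: 0.0
```

Request:
move_arm(series=[{"grip": 1, "xyz": [0, 0, -15], "angular": [0, 0, 0]}, {"grip": 1, "xyz": [0, 0, -50], "angular": [0, 0, 0]}, {"grip": 1, "xyz": [0, 0, -100], "angular": [0, 0, 0]}, {"grip": 1, "xyz": [0, 0, -150], "angular": [0, 0, 0]}, {"grip": 1, "xyz": [0, 0, -150], "angular": [0, 0, 0]}])

```text
time_s: 9.35
tcp_pos: [0.5328, 0.1318, 0.2053]
ee_rot: [[-0.215, -0.977, 0.015], [-0.977, 0.215, 0.006], [-0.009, -0.014, -1.0]]
wrist_force: [0.3, -0.6, -0.2]
gripper_width: 1.0
gripper_force: 0.0
```

```bash
python3 - <<'E'
from h import *
s=r.sense();print(s['tcp_pos'],s['gripper_width'])
c=r.capture('wrist');cv2.imwrite('pics/w5.png',c['img'][:,:,::-1])
go(.5047,-.1722,.20,202.5)
E
```

```text
[0.53277527 0.13179514 0.20528576] 0.9997808827155756
shift [ 3.018e+02 -4.030e+01 -2.000e-01] rot [-0.0089  0.0037 -0.6104] t 9.4
```

View pics/w5.png

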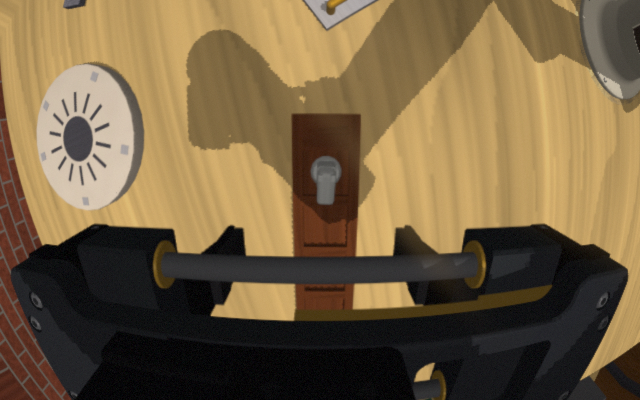

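The knight at (326,170) stands upright in the pocket at the bare end. Next is the king.

Request:
move_arm(series=[{"grip": 1, "xyz": [40, -5, 0], "angular": [0, 0, -0.08]}, {"grip": 1, "xyz": [85, -11, 0], "angular": [0, 0, -0.18]}, {"grip": 1, "xyz": [130, -18, 0], "angular": [0, 0, -0.28]}, {"grip": 1, "xyz": [175, -24, 0], "angular": [0, 0, -0.38]}, {"grip": 1, "xyz": [220, -30, 0], "angular": [0, 0, -0.48]}, {"grip": 1, "xyz": [265, -37, 0], "angular": [0, 0, -0.57]}, {"grip": 1, "xyz": [300, -42, 0], "angular": [0, 0, -0.611]}, {"grip": 1, "xyz": [300, -42, 0], "angular": [0, 0, -0.611]}, {"grip": 1, "xyz": [300, -42, 0], "angular": [0, 0, -0.611]}, {"grip": 1, "xyz": [300, -42, 0], "angular": [0, 0, -0.611]}])

```text
time_s: 10.4
tcp_pos: [0.5042, -0.1712, 0.1964]
ee_rot: [[0.383, -0.924, -0.001], [-0.924, -0.383, 0.0], [-0.001, 0.001, -1.0]]
wrist_force: [0.7, 0.2, -0.3]
gripper_width: 1.0
gripper_force: 0.0
```

```bash
python3 - <<'E'
from h import *
go(.5047,-.1722,.069,202.5)
E
```

```text
shift [  1.2  -0.2 127.4] rot [0.0012 0.0009 0.0005] t 10.4
```

Request:
move_arm(series=[{"grip": 1, "xyz": [1, 0, 30], "angular": [0, 0, 0]}, {"grip": 1, "xyz": [1, 0, 60], "angular": [0, 0, 0]}, {"grip": 1, "xyz": [1, 0, 90], "angular": [0, 0, 0]}, {"grip": 1, "xyz": [1, 0, 115], "angular": [0, 0, 0]}, {"grip": 1, "xyz": [1, 0, 127], "angular": [0, 0, 0]}, {"grip": 0.7, "xyz": [1, 0, 127], "angular": [0, 0, 0]}, {"grip": 0.5, "xyz": [1, 0, 127], "angular": [0, 0, 0]}, {"grip": 0.35, "xyz": [1, 0, 127], "angular": [0, 0, 0]}, {"grip": 0.35, "xyz": [1, 0, 127], "angular": [0, 0, 0]}, {"grip": 0.3, "xyz": [1, 0, 127], "angular": [0, 0, 0]}])

```text
time_s: 11.4
tcp_pos: [0.5054, -0.1727, 0.0711]
ee_rot: [[0.383, -0.924, 0.002], [-0.924, -0.383, -0.0], [0.001, -0.002, -1.0]]
wrist_force: [-0.6, 0.1, -0.0]
gripper_width: 0.635
gripper_force: 0.0
```

Request:
move_arm(series=[{"grip": 0.2, "xyz": [0, 0, 0], "angular": [0, 0, 0]}, {"grip": 0.1, "xyz": [0, 0, 0], "angular": [0, 0, 0]}, {"grip": 0, "xyz": [0, 0, 0], "angular": [0, 0, 0]}, {"grip": 0, "xyz": [0, 0, 0], "angular": [0, 0, 0]}, {"grip": 0, "xyz": [0, 0, 0], "angular": [0, 0, 0]}, {"grip": 0, "xyz": [0, 0, 0], "angular": [0, 0, 0]}])

```text
time_s: 12.0
tcp_pos: [0.5047, -0.1728, 0.0702]
ee_rot: [[0.383, -0.924, -0.001], [-0.924, -0.383, -0.0], [-0.0, 0.001, -1.0]]
wrist_force: [-1.9, -0.5, 2.1]
gripper_width: 0.31
gripper_force: 30.0
```

Request:
move_arm(series=[{"grip": 0, "xyz": [0, 0, 0], "angular": [0, 0, 0]}, {"grip": 0, "xyz": [0, 0, 0], "angular": [0, 0, 0]}])

```text
time_s: 12.2
tcp_pos: [0.5048, -0.1728, 0.0702]
ee_rot: [[0.383, -0.924, -0.0], [-0.924, -0.383, -0.0], [-0.0, 0.0, -1.0]]
wrist_force: [-2.6, -0.8, 1.4]
gripper_width: 0.31
gripper_force: 30.0
```

```bash
python3 - <<'E'
from h import *
c=r.capture('wrist')['img'];cs=r.capture('side');p=cv2.projectPoints(np.array([[.5047,-.1722,.06]]),cs['rvec'],np.array(cs['tvec'],float),cs['camera_matrix'],None)[0].ravel().astype(int)
a=cv2.resize(c[120:320,220:420],(500,500),interpolation=2)
x,y=p;b=cv2.resize(cs['img'][y-40:y+60,x-30:x+30],(300,500),interpolation=2)
cv2.imwrite('pics/w6.png',np.hstack([a,b])[:,:,::-1])
E
```

```text
(no output)
```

View pics/w6.png

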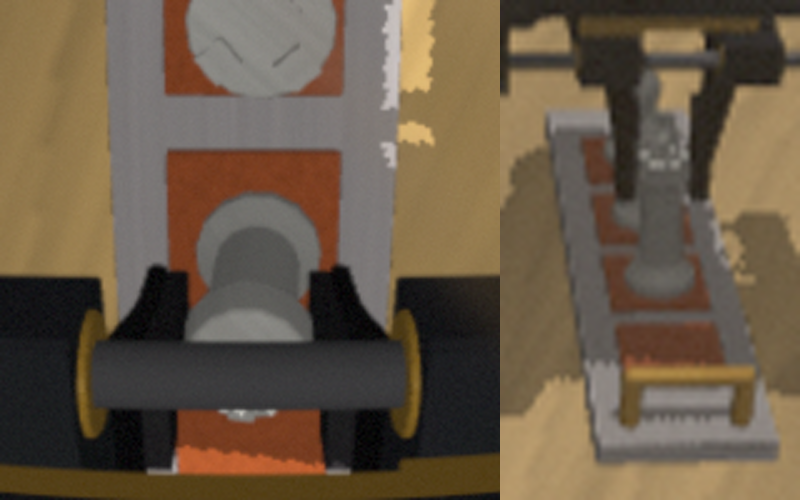

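The crown (crop 250,325) touches the fingers while the stem (257,255) stays clear of them. The opening reads 27 mm against a 23 mm stem, so I've caught the crown's flare. I'll reopen, go 5 mm lower and regrip.

Request:
move_arm(series=[{"grip": 0.36, "xyz": [0, 0, 0], "angular": [0, 0, 0]}, {"grip": 0.5, "xyz": [0, 0, 0], "angular": [0, 0, 0]}, {"grip": 0.5, "xyz": [0, 0, 0], "angular": [0, 0, 0]}, {"grip": 0.5, "xyz": [0, 0, 3], "angular": [0, 0, 0]}, {"grip": 0.5, "xyz": [0, 0, 5], "angular": [0, 0, 0]}, {"grip": 0.35, "xyz": [0, 0, 5], "angular": [0, 0, 0]}, {"grip": 0.2, "xyz": [0, 0, 5], "angular": [0, 0, 0]}, {"grip": 0, "xyz": [0, 0, 5], "angular": [0, 0, 0]}, {"grip": 0, "xyz": [0, 0, 5], "angular": [0, 0, 0]}, {"grip": 0, "xyz": [0, 0, 5], "angular": [0, 0, 0]}])

```text
time_s: 13.3
tcp_pos: [0.5047, -0.1727, 0.0651]
ee_rot: [[0.383, -0.924, -0.001], [-0.924, -0.383, 0.0], [-0.0, 0.0, -1.0]]
wrist_force: [-0.2, -0.8, 1.6]
gripper_width: 0.304
gripper_force: 30.0
```

Request:
move_arm(series=[{"grip": 0, "xyz": [0, 0, 0], "angular": [0, 0, 0]}, {"grip": 0, "xyz": [0, 0, 0], "angular": [0, 0, 0]}])

```text
time_s: 13.5
tcp_pos: [0.5048, -0.1727, 0.0651]
ee_rot: [[0.383, -0.924, -0.0], [-0.924, -0.383, -0.0], [-0.0, 0.0, -1.0]]
wrist_force: [-0.3, -0.6, 1.3]
gripper_width: 0.308
gripper_force: 30.0
```

The width is unchanged at 26.6 mm, so the long pads probably still overlap the crown's lower edge. I'll go 4 mm lower, watching the force for body contact.

Request:
move_arm(series=[{"grip": 0.36, "xyz": [0, 0, 0], "angular": [0, 0, 0]}, {"grip": 0.5, "xyz": [0, 0, 0], "angular": [0, 0, 0]}, {"grip": 0.5, "xyz": [0, 0, 0], "angular": [0, 0, 0]}, {"grip": 0.5, "xyz": [0, 0, 2], "angular": [0, 0, 0]}, {"grip": 0.5, "xyz": [0, 0, 4], "angular": [0, 0, 0]}, {"grip": 0.35, "xyz": [0, 0, 4], "angular": [0, 0, 0]}, {"grip": 0.2, "xyz": [0, 0, 4], "angular": [0, 0, 0]}, {"grip": 0, "xyz": [0, 0, 4], "angular": [0, 0, 0]}, {"grip": 0, "xyz": [0, 0, 4], "angular": [0, 0, 0]}, {"grip": 0, "xyz": [0, 0, 4], "angular": [0, 0, 0]}])

```text
time_s: 14.5
tcp_pos: [0.5048, -0.1727, 0.0611]
ee_rot: [[0.383, -0.924, -0.0], [-0.924, -0.383, 0.0], [-0.0, 0.0, -1.0]]
wrist_force: [-1.0, 0.4, 0.2]
gripper_width: 0.307
gripper_force: 29.7
```

Request:
move_arm(series=[{"grip": 0, "xyz": [0, 0, 0], "angular": [0, 0, 0]}, {"grip": 0, "xyz": [0, 0, 0], "angular": [0, 0, 0]}])

```text
time_s: 14.7
tcp_pos: [0.5049, -0.1727, 0.0611]
ee_rot: [[0.383, -0.924, -0.0], [-0.924, -0.383, 0.0], [-0.0, 0.0, -1.0]]
wrist_force: [-0.6, -0.6, 0.0]
gripper_width: 0.308
gripper_force: 29.7
```

The width is still 26.8 mm and the grip is firm with no side load. I'll lift here and check.

Request:
move_arm(series=[{"grip": 0, "xyz": [0, 0, -3], "angular": [0, 0, 0]}, {"grip": 0, "xyz": [0, 0, -8], "angular": [0, 0, 0]}, {"grip": 0, "xyz": [0, 0, -18], "angular": [0, 0, 0]}, {"grip": 0, "xyz": [0, 0, -35], "angular": [0, 0, 0]}, {"grip": 0, "xyz": [0, 0, -60], "angular": [0, 0, 0]}, {"grip": 0, "xyz": [0, 0, -85], "angular": [0, 0, 0]}, {"grip": 0, "xyz": [0, 0, -110], "angular": [0, 0, 0]}, {"grip": 0, "xyz": [0, 0, -130], "angular": [0, 0, 0]}, {"grip": 0, "xyz": [0, 0, -135], "angular": [0, 0, 0]}, {"grip": 0, "xyz": [0, 0, -135], "angular": [0, 0, 0]}])

```text
time_s: 15.7
tcp_pos: [0.5052, -0.1726, 0.1971]
ee_rot: [[0.383, -0.924, 0.002], [-0.924, -0.383, 0.0], [0.001, -0.002, -1.0]]
wrist_force: [0.3, 0.1, -2.0]
gripper_width: 0.309
gripper_force: 29.6
```

```bash
python3 - <<'E'
from h import *
go(.5427,.1947,.196,167.5)
s=r.sense();c=r.capture('wrist')['img'];cs=r.capture('side');p=cv2.projectPoints(s['tcp_pos'].reshape(1,3),cs['rvec'],np.array(cs['tvec'],float),cs['camera_matrix'],None)[0].ravel().astype(int)
a=cv2.resize(c[120:320,220:420],(500,500),interpolation=2)
x,y=p;b=cv2.resize(cs['img'][y-40:y+60,x-30:x+30],(300,500),interpolation=2)
cv2.imwrite('pics/w7.png',np.hstack([a,b])[:,:,::-1])
E
```

```text
shift [-325.  -175.2    1.2] rot [-2.30e-03  1.00e-04  6.11e-01] t 15.7
```

View pics/w7.png

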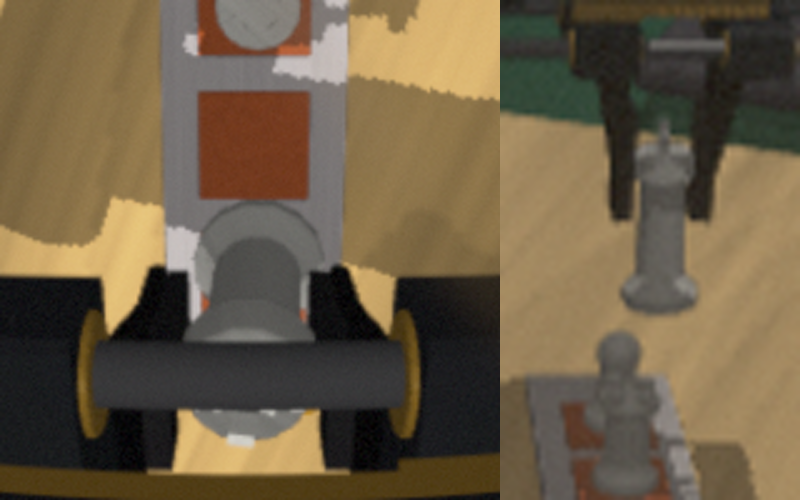

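The king hangs upright, held at its crown (right crop 663,160). I'll carry it gently to the tray.

Request:
move_arm(series=[{"grip": 0, "xyz": [-5, -3, 0], "angular": [0, 0, 0.01]}, {"grip": 0, "xyz": [-16, -9, 0], "angular": [0, 0, 0.03]}, {"grip": 0, "xyz": [-34, -19, 0], "angular": [0, 0, 0.065]}, {"grip": 0, "xyz": [-58, -31, 0], "angular": [0, 0, 0.11]}, {"grip": 0, "xyz": [-86, -46, 0], "angular": [0, 0, 0.16]}, {"grip": 0, "xyz": [-114, -61, 0], "angular": [0, 0, 0.215]}, {"grip": 0, "xyz": [-142, -76, 0], "angular": [0, 0, 0.265]}, {"grip": 0, "xyz": [-170, -92, 0], "angular": [0, 0, 0.32]}, {"grip": 0, "xyz": [-198, -107, 0], "angular": [0, 0, 0.37]}, {"grip": 0, "xyz": [-226, -122, 0], "angular": [0, 0, 0.425]}])

```text
time_s: 16.8
tcp_pos: [0.5305, 0.0843, 0.195]
ee_rot: [[-0.034, -0.999, -0.002], [-0.999, 0.034, -0.001], [0.001, 0.002, -1.0]]
wrist_force: [-0.2, -2.0, -2.1]
gripper_width: 0.306
gripper_force: 29.6
```

Request:
move_arm(series=[{"grip": 0, "xyz": [-28, -15, 0], "angular": [0, 0, 0.05]}, {"grip": 0, "xyz": [-54, -29, 0], "angular": [0, 0, 0.1]}, {"grip": 0, "xyz": [-76, -41, 0], "angular": [0, 0, 0.145]}, {"grip": 0, "xyz": [-91, -49, 0], "angular": [0, 0, 0.17]}, {"grip": 0, "xyz": [-98, -53, 0], "angular": [0, 0, 0.185]}, {"grip": 0, "xyz": [-99, -53, 0], "angular": [0, 0, 0.186]}, {"grip": 0, "xyz": [-99, -53, 0], "angular": [0, 0, 0.186]}])

```text
time_s: 17.5
tcp_pos: [0.5866, 0.1796, 0.1954]
ee_rot: [[-0.216, -0.976, -0.002], [-0.976, 0.216, -0.001], [0.001, 0.001, -1.0]]
wrist_force: [0.1, -0.0, -2.5]
gripper_width: 0.307
gripper_force: 29.6
```

```bash
python3 - <<'E'
from h import *
go(.5427,.1947,.0505,167.5)
E
```

```text
shift [ -5.4  45.9 145. ] rot [ 0.0015 -0.0012  0.0002] t 17.5
```

Request:
move_arm(series=[{"grip": 0, "xyz": [-2, 12, 3], "angular": [0, 0, 0]}, {"grip": 0, "xyz": [-4, 30, 12], "angular": [0, 0, 0]}, {"grip": 0, "xyz": [-5, 42, 30], "angular": [0, 0, 0]}, {"grip": 0, "xyz": [-5, 46, 55], "angular": [0, 0, 0]}, {"grip": 0, "xyz": [-5, 46, 80], "angular": [0, 0, 0]}, {"grip": 0, "xyz": [-5, 46, 105], "angular": [0, 0, 0]}, {"grip": 0, "xyz": [-5, 46, 125], "angular": [0, 0, 0]}, {"grip": 0, "xyz": [-5, 46, 136], "angular": [0, 0, 0]}, {"grip": 0, "xyz": [-5, 46, 138], "angular": [0, 0, 0]}, {"grip": 0, "xyz": [-5, 46, 138], "angular": [0, 0, 0]}])

```text
time_s: 18.5
tcp_pos: [0.5436, 0.1949, 0.0587]
ee_rot: [[-0.216, -0.976, 0.001], [-0.976, 0.216, 0.0], [-0.0, -0.001, -1.0]]
wrist_force: [0.3, -0.5, -1.7]
gripper_width: 0.307
gripper_force: 29.6
```

```bash
python3 - <<'E'
from h import *
go(.5427,.1947,.0505,167.5)
E
```

```text
shift [0.4 0.8 8.2] rot [-0.0007  0.0004  0.0003] t 18.5
```

Request:
move_arm(series=[{"grip": 0, "xyz": [0, 0, 2], "angular": [0, 0, 0]}, {"grip": 0, "xyz": [0, 0, 4], "angular": [0, 0, 0]}, {"grip": 0, "xyz": [0, 0, 6], "angular": [0, 0, 0]}, {"grip": 0, "xyz": [0, 0, 7], "angular": [0, 0, 0]}, {"grip": 0, "xyz": [0, 0, 7], "angular": [0, 0, 0]}, {"grip": 0, "xyz": [0, 0, 7], "angular": [0, 0, 0]}])

```text
time_s: 19.1
tcp_pos: [0.5435, 0.1949, 0.0512]
ee_rot: [[-0.216, -0.976, 0.0], [-0.976, 0.216, 0.0], [-0.0, -0.0, -1.0]]
wrist_force: [-0.2, 0.5, -2.1]
gripper_width: 0.307
gripper_force: 29.6
```

Request:
move_arm(series=[{"grip": 0, "xyz": [0, 0, 0.5], "angular": [0, 0, 0]}, {"grip": 0, "xyz": [0, 0, 1], "angular": [0, 0, 0]}, {"grip": 0, "xyz": [0, 0, 1], "angular": [0, 0, 0]}])

```text
time_s: 19.4
tcp_pos: [0.5435, 0.1949, 0.0502]
ee_rot: [[-0.216, -0.976, 0.0], [-0.976, 0.216, 0.0], [-0.0, -0.0, -1.0]]
wrist_force: [0.2, 0.4, -2.9]
gripper_width: 0.306
gripper_force: 29.6
```

Request:
move_arm(series=[{"grip": 0, "xyz": [0, 0, 0.4], "angular": [0, 0, 0]}, {"grip": 0, "xyz": [0, 0, 0.8], "angular": [0, 0, 0]}, {"grip": 0, "xyz": [0, 0, 0.8], "angular": [0, 0, 0]}])

```text
time_s: 19.7
tcp_pos: [0.5437, 0.1951, 0.0501]
ee_rot: [[-0.216, -0.976, 0.001], [-0.976, 0.216, 0.0], [-0.001, -0.001, -1.0]]
wrist_force: [-1.2, -0.3, 2.9]
gripper_width: 0.304
gripper_force: 29.8
```

Contact. Release and retreat.

Request:
move_arm(series=[{"grip": 0.32, "xyz": [0, 0, 0], "angular": [0, 0, 0]}, {"grip": 0.36, "xyz": [0, 0, 0], "angular": [0, 0, 0]}, {"grip": 0.42, "xyz": [0, 0, 0], "angular": [0, 0, 0]}, {"grip": 0.6, "xyz": [0, 0, 0], "angular": [0, 0, 0]}, {"grip": 1, "xyz": [0, 0, 0], "angular": [0, 0, 0]}, {"grip": 1, "xyz": [0, 0, 0], "angular": [0, 0, 0]}, {"grip": 1, "xyz": [0, 0, 0], "angular": [0, 0, 0]}, {"grip": 1, "xyz": [0, 0, 0], "angular": [0, 0, 0]}, {"grip": 1, "xyz": [0, 0, 0], "angular": [0, 0, 0]}, {"grip": 1, "xyz": [0, 0, 0], "angular": [0, 0, 0]}])

```text
time_s: 20.7
tcp_pos: [0.5435, 0.1949, 0.0494]
ee_rot: [[-0.216, -0.976, 0.0], [-0.976, 0.216, 0.0], [-0.0, -0.0, -1.0]]
wrist_force: [-0.2, -0.8, -1.3]
gripper_width: 0.948
gripper_force: 0.0
```

Request:
move_arm(series=[{"grip": 1, "xyz": [0, 0, -15], "angular": [0, 0, 0]}, {"grip": 1, "xyz": [0, 0, -50], "angular": [0, 0, 0]}, {"grip": 1, "xyz": [0, 0, -95], "angular": [0, 0, 0]}, {"grip": 1, "xyz": [0, 0, -140], "angular": [0, 0, 0]}, {"grip": 1, "xyz": [0, 0, -150], "angular": [0, 0, 0]}, {"grip": 1, "xyz": [0, 0, -150], "angular": [0, 0, 0]}, {"grip": 1, "xyz": [0, 0, -150], "angular": [0, 0, 0]}])

```text
time_s: 21.4
tcp_pos: [0.5425, 0.1945, 0.198]
ee_rot: [[-0.217, -0.976, -0.002], [-0.976, 0.217, -0.001], [0.001, 0.002, -1.0]]
wrist_force: [0.4, -0.1, -0.5]
gripper_width: 0.999
gripper_force: 0.0
```

```bash
python3 - <<'E'
from h import *
go(.5298,-.233,.20,202.5)
c=r.capture('wrist');cv2.imwrite('pics/w8.png',c['img'][:,:,::-1])
E
```

```text
shift [420.1 -80.2  -1.7] rot [ 2.400e-03 -4.000e-04 -6.111e-01] t 21.4
```

View pics/w8.png

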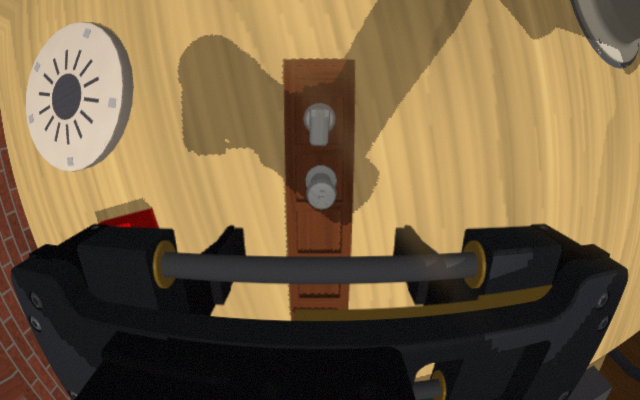

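The king (321,185) and the knight (319,122) both stand centred in adjacent pockets. Now the rook.

Request:
move_arm(series=[{"grip": 1, "xyz": [45, -8, 0], "angular": [0, 0, -0.06]}, {"grip": 1, "xyz": [90, -17, 0], "angular": [0, 0, -0.13]}, {"grip": 1, "xyz": [136, -26, 0], "angular": [0, 0, -0.2]}, {"grip": 1, "xyz": [182, -35, 0], "angular": [0, 0, -0.27]}, {"grip": 1, "xyz": [228, -44, 0], "angular": [0, 0, -0.34]}, {"grip": 1, "xyz": [274, -52, 0], "angular": [0, 0, -0.41]}, {"grip": 1, "xyz": [320, -61, 0], "angular": [0, 0, -0.48]}, {"grip": 1, "xyz": [366, -70, 0], "angular": [0, 0, -0.55]}, {"grip": 1, "xyz": [405, -77, 0], "angular": [0, 0, -0.6]}, {"grip": 1, "xyz": [420, -80, 0], "angular": [0, 0, -0.611]}])

```text
time_s: 22.45
tcp_pos: [0.5291, -0.2355, 0.1966]
ee_rot: [[0.381, -0.925, -0.005], [-0.925, -0.381, 0.001], [-0.002, 0.004, -1.0]]
wrist_force: [-0.3, 0.2, 0.8]
gripper_width: 1.003
gripper_force: 0.0
```

Request:
move_arm(series=[{"grip": 1, "xyz": [0, 0, 0], "angular": [0, 0, 0]}, {"grip": 1, "xyz": [0, 0, 0], "angular": [0, 0, 0]}])

```text
time_s: 22.65
tcp_pos: [0.5299, -0.2323, 0.1974]
ee_rot: [[0.382, -0.924, -0.004], [-0.924, -0.382, 0.001], [-0.002, 0.003, -1.0]]
wrist_force: [0.9, -0.1, -0.6]
gripper_width: 0.997
gripper_force: 0.0
```

```bash
python3 - <<'E'
from h import *
go(.5298,-.233,.059,202.5)
E
```

```text
shift [ 9.000e-01 -1.000e-01  1.384e+02] rot [ 0.0029  0.0022 -0.0008] t 22.65
```

Request:
move_arm(series=[{"grip": 1, "xyz": [1, 0, 30], "angular": [0, 0, 0]}, {"grip": 1, "xyz": [1, 0, 65], "angular": [0, 0, 0]}, {"grip": 1, "xyz": [1, 0, 100], "angular": [0, 0, 0]}, {"grip": 1, "xyz": [1, 0, 125], "angular": [0, 0, 0]}, {"grip": 1, "xyz": [1, 0, 138], "angular": [0, 0, 0]}, {"grip": 0.7, "xyz": [1, 0, 138], "angular": [0, 0, 0]}, {"grip": 0.5, "xyz": [1, 0, 138], "angular": [0, 0, 0]}, {"grip": 0.4, "xyz": [1, 0, 138], "angular": [0, 0, 0]}, {"grip": 0.4, "xyz": [1, 0, 138], "angular": [0, 0, 0]}, {"grip": 0.35, "xyz": [1, 0, 138], "angular": [0, 0, 0]}])

```text
time_s: 23.65
tcp_pos: [0.5316, -0.2335, 0.0624]
ee_rot: [[0.383, -0.924, 0.002], [-0.924, -0.383, -0.0], [0.001, -0.002, -1.0]]
wrist_force: [-0.4, -0.3, 0.3]
gripper_width: 0.631
gripper_force: 0.0
```

Request:
move_arm(series=[{"grip": 0.3, "xyz": [0, 0, 0], "angular": [0, 0, 0]}, {"grip": 0.2, "xyz": [0, 0, 0], "angular": [0, 0, 0]}, {"grip": 0, "xyz": [0, 0, 0], "angular": [0, 0, 0]}, {"grip": 0, "xyz": [0, 0, 0], "angular": [0, 0, 0]}, {"grip": 0, "xyz": [0, 0, 0], "angular": [0, 0, 0]}, {"grip": 0, "xyz": [0, 0, 0], "angular": [0, 0, 0]}])

```text
time_s: 24.25
tcp_pos: [0.5308, -0.2336, 0.0614]
ee_rot: [[0.383, -0.924, -0.001], [-0.924, -0.383, -0.0], [-0.0, 0.001, -1.0]]
wrist_force: [-1.6, -0.5, 2.7]
gripper_width: 0.344
gripper_force: 30.0
```

The pads are on the turret (30 mm) and about 2 mm high, so I'll regrip 4 mm lower as I did with the king.

Request:
move_arm(series=[{"grip": 0.38, "xyz": [0, 0, 0], "angular": [0, 0, 0]}, {"grip": 0.5, "xyz": [0, 0, 0], "angular": [0, 0, 0]}, {"grip": 0.5, "xyz": [0, 0, 0], "angular": [0, 0, 0]}, {"grip": 0.5, "xyz": [0, 0, 2], "angular": [0, 0, 0]}, {"grip": 0.5, "xyz": [0, 0, 4], "angular": [0, 0, 0]}, {"grip": 0.4, "xyz": [0, 0, 4], "angular": [0, 0, 0]}, {"grip": 0.2, "xyz": [0, 0, 4], "angular": [0, 0, 0]}, {"grip": 0, "xyz": [0, 0, 4], "angular": [0, 0, 0]}, {"grip": 0, "xyz": [0, 0, 4], "angular": [0, 0, 0]}, {"grip": 0, "xyz": [0, 0, 4], "angular": [0, 0, 0]}])

```text
time_s: 25.25
tcp_pos: [0.5307, -0.2334, 0.0573]
ee_rot: [[0.383, -0.924, -0.001], [-0.924, -0.383, 0.0], [-0.0, 0.001, -1.0]]
wrist_force: [-1.3, -1.2, 0.0]
gripper_width: 0.345
gripper_force: 30.0
```

Request:
move_arm(series=[{"grip": 0, "xyz": [0, 0, 0], "angular": [0, 0, 0]}, {"grip": 0, "xyz": [0, 0, 0], "angular": [0, 0, 0]}, {"grip": 0, "xyz": [0, 0, 0], "angular": [0, 0, 0]}])

```text
time_s: 25.55
tcp_pos: [0.531, -0.2334, 0.0573]
ee_rot: [[0.383, -0.924, -0.0], [-0.924, -0.383, 0.0], [-0.0, 0.0, -1.0]]
wrist_force: [-0.9, -0.8, -0.0]
gripper_width: 0.346
gripper_force: 30.0
```

Request:
move_arm(series=[{"grip": 0, "xyz": [0, 0, -3], "angular": [0, 0, 0]}, {"grip": 0, "xyz": [0, 0, -8], "angular": [0, 0, 0]}, {"grip": 0, "xyz": [0, 0, -18], "angular": [0, 0, 0]}, {"grip": 0, "xyz": [0, 0, -35], "angular": [0, 0, 0]}, {"grip": 0, "xyz": [0, 0, -60], "angular": [0, 0, 0]}, {"grip": 0, "xyz": [0, 0, -85], "angular": [0, 0, 0]}, {"grip": 0, "xyz": [0, 0, -110], "angular": [0, 0, 0]}, {"grip": 0, "xyz": [0, 0, -130], "angular": [0, 0, 0]}, {"grip": 0, "xyz": [0, 0, -140], "angular": [0, 0, 0]}, {"grip": 0, "xyz": [0, 0, -140], "angular": [0, 0, 0]}])

```text
time_s: 26.55
tcp_pos: [0.532, -0.2335, 0.1994]
ee_rot: [[0.383, -0.924, 0.004], [-0.924, -0.383, -0.001], [0.002, -0.004, -1.0]]
wrist_force: [-0.3, 0.2, -2.5]
gripper_width: 0.342
gripper_force: 30.0
```

```bash
python3 - <<'E'
from h import *
go(.5569,.2591,.197,167.5)
E
```

```text
shift [-445.5 -211.7    2.1] rot [-0.0041 -0.0011  0.6113] t 26.55
```

Request:
move_arm(series=[{"grip": 0, "xyz": [-5, -2, 0], "angular": [0, 0, 0]}, {"grip": 0, "xyz": [-16, -8, 0], "angular": [0, 0, 0]}, {"grip": 0, "xyz": [-36, -17, 0], "angular": [0, 0, 0]}, {"grip": 0, "xyz": [-65, -31, 0], "angular": [0, 0, 0]}, {"grip": 0, "xyz": [-98, -47, 0], "angular": [0, 0, 0]}, {"grip": 0, "xyz": [-131, -62, 0], "angular": [0, 0, 0]}, {"grip": 0, "xyz": [-164, -78, 0], "angular": [0, 0, 0]}, {"grip": 0, "xyz": [-197, -94, 0], "angular": [0, 0, 0]}, {"grip": 0, "xyz": [-230, -109, 0], "angular": [0, 0, 0]}, {"grip": 0, "xyz": [-262, -124, 0], "angular": [0, 0, 0]}])

```text
time_s: 27.55
tcp_pos: [0.5443, 0.0584, 0.1962]
ee_rot: [[0.384, -0.923, -0.002], [-0.923, -0.384, -0.001], [-0.0, 0.002, -1.0]]
wrist_force: [1.6, -0.1, -1.5]
gripper_width: 0.343
gripper_force: 30.0
```

Request:
move_arm(series=[{"grip": 0, "xyz": [-30, -15, 0], "angular": [0, 0, 0.06]}, {"grip": 0, "xyz": [-58, -28, 0], "angular": [0, 0, 0.14]}, {"grip": 0, "xyz": [-86, -41, 0], "angular": [0, 0, 0.23]}, {"grip": 0, "xyz": [-112, -54, 0], "angular": [0, 0, 0.32]}, {"grip": 0, "xyz": [-136, -65, 0], "angular": [0, 0, 0.41]}, {"grip": 0, "xyz": [-156, -75, 0], "angular": [0, 0, 0.49]}, {"grip": 0, "xyz": [-172, -83, 0], "angular": [0, 0, 0.55]}, {"grip": 0, "xyz": [-181, -87, 0], "angular": [0, 0, 0.59]}, {"grip": 0, "xyz": [-183, -88, 0], "angular": [0, 0, 0.611]}, {"grip": 0, "xyz": [-183, -88, 0], "angular": [0, 0, 0.611]}])

```text
time_s: 28.55
tcp_pos: [0.5557, 0.2593, 0.1962]
ee_rot: [[-0.215, -0.977, -0.002], [-0.977, 0.215, -0.001], [0.002, 0.002, -1.0]]
wrist_force: [0.2, -0.3, -2.2]
gripper_width: 0.348
gripper_force: 30.0
```

```bash
python3 - <<'E'
from h import *
go(.5569,.2591,.0463,167.5)
E
```

```text
shift [ -0.3  -1.5 149.9] rot [ 0.0015 -0.0016  0.0013] t 28.55
```

Request:
move_arm(series=[{"grip": 0, "xyz": [0, 0, 10], "angular": [0, 0, 0]}, {"grip": 0, "xyz": [0, 0, 35], "angular": [0, 0, 0]}, {"grip": 0, "xyz": [0, 0, 65], "angular": [0, 0, 0]}, {"grip": 0, "xyz": [0, 0, 95], "angular": [0, 0, 0]}, {"grip": 0, "xyz": [0, 0, 120], "angular": [0, 0, 0]}, {"grip": 0, "xyz": [0, 0, 136], "angular": [0, 0, 0]}, {"grip": 0, "xyz": [0, 0, 143], "angular": [0, 0, 0]}, {"grip": 0, "xyz": [0, 0, 145], "angular": [0, 0, 0]}, {"grip": 0, "xyz": [0, 0, 145], "angular": [0, 0, 0]}, {"grip": 0, "xyz": [0, 0, 145], "angular": [0, 0, 0]}])

```text
time_s: 29.55
tcp_pos: [0.5572, 0.2592, 0.0535]
ee_rot: [[-0.216, -0.976, 0.002], [-0.976, 0.216, 0.001], [-0.002, -0.002, -1.0]]
wrist_force: [0.8, -0.1, -2.0]
gripper_width: 0.343
gripper_force: 30.0
```

```bash
python3 - <<'E'
from h import *
go(.5569,.2591,.0463,167.5)
E
```

```text
shift [0.2 0.3 7.2] rot [-0.0015  0.0016  0.0003] t 29.55
```

Request:
move_arm(series=[{"grip": 0, "xyz": [0, 0, 2], "angular": [0, 0, 0]}, {"grip": 0, "xyz": [0, 0, 4], "angular": [0, 0, 0]}, {"grip": 0, "xyz": [0, 0, 6], "angular": [0, 0, 0]}, {"grip": 0, "xyz": [0, 0, 6.5], "angular": [0, 0, 0]}, {"grip": 0, "xyz": [0, 0, 6.5], "angular": [0, 0, 0]}, {"grip": 0, "xyz": [0, 0, 6.5], "angular": [0, 0, 0]}])

```text
time_s: 30.15
tcp_pos: [0.5566, 0.259, 0.0462]
ee_rot: [[-0.216, -0.976, 0.0], [-0.976, 0.216, 0.0], [-0.0, -0.0, -1.0]]
wrist_force: [-1.4, -0.3, 1.3]
gripper_width: 0.342
gripper_force: 30.0
```

Contact (+1.3 N against −2 N hanging). Release.

Request:
move_arm(series=[{"grip": 0.36, "xyz": [0, 0, 0], "angular": [0, 0, 0]}, {"grip": 0.4, "xyz": [0, 0, 0], "angular": [0, 0, 0]}, {"grip": 0.46, "xyz": [0, 0, 0], "angular": [0, 0, 0]}, {"grip": 0.6, "xyz": [0, 0, 0], "angular": [0, 0, 0]}, {"grip": 1, "xyz": [0, 0, 0], "angular": [0, 0, 0]}, {"grip": 1, "xyz": [0, 0, 0], "angular": [0, 0, 0]}, {"grip": 1, "xyz": [0, 0, 0], "angular": [0, 0, 0]}, {"grip": 1, "xyz": [0, 0, 0], "angular": [0, 0, 0]}, {"grip": 1, "xyz": [0, 0, 0], "angular": [0, 0, 0]}, {"grip": 1, "xyz": [0, 0, 0], "angular": [0, 0, 0]}])

```text
time_s: 31.15
tcp_pos: [0.5565, 0.2589, 0.0459]
ee_rot: [[-0.216, -0.976, 0.0], [-0.976, 0.216, 0.0], [-0.0, -0.0, -1.0]]
wrist_force: [-0.1, -0.2, -0.2]
gripper_width: 0.963
gripper_force: 0.0
```

Request:
move_arm(series=[{"grip": 1, "xyz": [0, 0, -15], "angular": [0, 0, 0]}, {"grip": 1, "xyz": [0, 0, -50], "angular": [0, 0, 0]}, {"grip": 1, "xyz": [0, 0, -95], "angular": [0, 0, 0]}, {"grip": 1, "xyz": [0, 0, -140], "angular": [0, 0, 0]}, {"grip": 1, "xyz": [0, 0, -150], "angular": [0, 0, 0]}, {"grip": 1, "xyz": [0, 0, -150], "angular": [0, 0, 0]}, {"grip": 1, "xyz": [0, 0, -150], "angular": [0, 0, 0]}])

```text
time_s: 31.85
tcp_pos: [0.5556, 0.2585, 0.1945]
ee_rot: [[-0.217, -0.976, -0.002], [-0.976, 0.217, -0.001], [0.001, 0.002, -1.0]]
wrist_force: [0.2, 0.2, -1.6]
gripper_width: 0.999
gripper_force: 0.0
```

```bash
python3 - <<'E'
from h import *
go(.5552,-.2943,.20,202.5)
E
```

```text
shift [ 539.7 -119.4   -5.1] rot [ 2.400e-03 -6.000e-04 -6.112e-01] t 31.85
```

Request:
move_arm(series=[{"grip": 1, "xyz": [30, -7, 0], "angular": [0, 0, 0]}, {"grip": 1, "xyz": [75, -16, -2], "angular": [0, 0, 0]}, {"grip": 1, "xyz": [120, -26, -4], "angular": [0, 0, 0]}, {"grip": 1, "xyz": [166, -36, -5], "angular": [0, 0, 0]}, {"grip": 1, "xyz": [212, -46, -5], "angular": [0, 0, 0]}, {"grip": 1, "xyz": [258, -56, -5], "angular": [0, 0, 0]}, {"grip": 1, "xyz": [304, -66, -5], "angular": [0, 0, 0]}, {"grip": 1, "xyz": [345, -76, -5], "angular": [0, 0, 0]}, {"grip": 1, "xyz": [380, -84, -5], "angular": [0, 0, 0]}, {"grip": 1, "xyz": [410, -91, -5], "angular": [0, 0, 0]}])

```text
time_s: 32.85
tcp_pos: [0.5551, -0.163, 0.1981]
ee_rot: [[-0.218, -0.976, -0.005], [-0.976, 0.218, 0.0], [0.001, 0.005, -1.0]]
wrist_force: [1.0, 0.5, 0.0]
gripper_width: 0.999
gripper_force: 0.0
```

Request:
move_arm(series=[{"grip": 1, "xyz": [30, -7, 0], "angular": [0, 0, -0.09]}, {"grip": 1, "xyz": [60, -14, 0], "angular": [0, 0, -0.2]}, {"grip": 1, "xyz": [90, -20, 0], "angular": [0, 0, -0.32]}, {"grip": 1, "xyz": [115, -25, 0], "angular": [0, 0, -0.44]}, {"grip": 1, "xyz": [130, -28, 0], "angular": [0, 0, -0.55]}, {"grip": 1, "xyz": [130, -28, 0], "angular": [0, 0, -0.611]}, {"grip": 1, "xyz": [130, -28, 0], "angular": [0, 0, -0.611]}, {"grip": 1, "xyz": [130, -28, 0], "angular": [0, 0, -0.611]}])

```text
time_s: 33.65
tcp_pos: [0.5552, -0.2937, 0.1989]
ee_rot: [[0.382, -0.924, -0.003], [-0.924, -0.382, 0.001], [-0.002, 0.003, -1.0]]
wrist_force: [0.3, -0.4, -0.3]
gripper_width: 1.002
gripper_force: 0.0
```

```bash
python3 - <<'E'
from h import *
go(.5552,-.2943,.060,202.5)
E
```

```text
shift [  0.9  -0.2 138.9] rot [ 0.0027  0.0023 -0.0011] t 33.65
```

Request:
move_arm(series=[{"grip": 1, "xyz": [1, 0, 30], "angular": [0, 0, 0]}, {"grip": 1, "xyz": [1, 0, 65], "angular": [0, 0, 0]}, {"grip": 1, "xyz": [1, 0, 100], "angular": [0, 0, 0]}, {"grip": 1, "xyz": [1, 0, 128], "angular": [0, 0, 0]}, {"grip": 1, "xyz": [1, 0, 141], "angular": [0, 0, 0]}, {"grip": 0.7, "xyz": [1, 0, 141], "angular": [0, 0, 0]}, {"grip": 0.5, "xyz": [1, 0, 141], "angular": [0, 0, 0]}, {"grip": 0.4, "xyz": [1, 0, 141], "angular": [0, 0, 0]}, {"grip": 0.4, "xyz": [1, 0, 141], "angular": [0, 0, 0]}, {"grip": 0.35, "xyz": [1, 0, 141], "angular": [0, 0, 0]}])

```text
time_s: 34.65
tcp_pos: [0.5569, -0.2952, 0.0611]
ee_rot: [[0.383, -0.924, 0.002], [-0.924, -0.383, -0.001], [0.001, -0.002, -1.0]]
wrist_force: [-0.2, -0.5, 0.4]
gripper_width: 0.63
gripper_force: 0.0
```

Request:
move_arm(series=[{"grip": 0.3, "xyz": [0, 0, 0], "angular": [0, 0, 0]}, {"grip": 0.2, "xyz": [0, 0, 0], "angular": [0, 0, 0]}, {"grip": 0, "xyz": [0, 0, 0], "angular": [0, 0, 0]}, {"grip": 0, "xyz": [0, 0, 0], "angular": [0, 0, 0]}, {"grip": 0, "xyz": [0, 0, 0], "angular": [0, 0, 0]}, {"grip": 0, "xyz": [0, 0, 0], "angular": [0, 0, 0]}, {"grip": 0, "xyz": [0, 0, 0], "angular": [0, 0, 0]}])

```text
time_s: 35.35
tcp_pos: [0.556, -0.2951, 0.0599]
ee_rot: [[0.383, -0.924, -0.001], [-0.924, -0.383, 0.0], [-0.0, 0.001, -1.0]]
wrist_force: [-2.5, -1.1, 0.6]
gripper_width: 0.269
gripper_force: 30.0
```

Request:
move_arm(series=[{"grip": 0, "xyz": [0, 0, -3], "angular": [0, 0, 0]}, {"grip": 0, "xyz": [0, 0, -8], "angular": [0, 0, 0]}, {"grip": 0, "xyz": [0, 0, -18], "angular": [0, 0, 0]}, {"grip": 0, "xyz": [0, 0, -35], "angular": [0, 0, 0]}, {"grip": 0, "xyz": [0, 0, -60], "angular": [0, 0, 0]}, {"grip": 0, "xyz": [0, 0, -85], "angular": [0, 0, 0]}, {"grip": 0, "xyz": [0, 0, -110], "angular": [0, 0, 0]}, {"grip": 0, "xyz": [0, 0, -130], "angular": [0, 0, 0]}, {"grip": 0, "xyz": [0, 0, -140], "angular": [0, 0, 0]}, {"grip": 0, "xyz": [0, 0, -140], "angular": [0, 0, 0]}])

```text
time_s: 36.35
tcp_pos: [0.5572, -0.2952, 0.2019]
ee_rot: [[0.383, -0.924, 0.004], [-0.924, -0.383, -0.001], [0.003, -0.003, -1.0]]
wrist_force: [0.8, -0.2, -0.7]
gripper_width: 0.265
gripper_force: 30.0
```

```bash
python3 - <<'E'
from h import *
go(.5712,.3236,.20,167.5)
c=r.capture('wrist')['img'];cv2.imwrite('pics/w9.png',cv2.resize(c[120:320,220:420],(500,500),interpolation=2)[:,:,::-1])
E
```

```text
shift [-566.2 -250.     1.3] rot [-0.004  -0.0015  0.6113] t 36.35
```

View pics/w9.png

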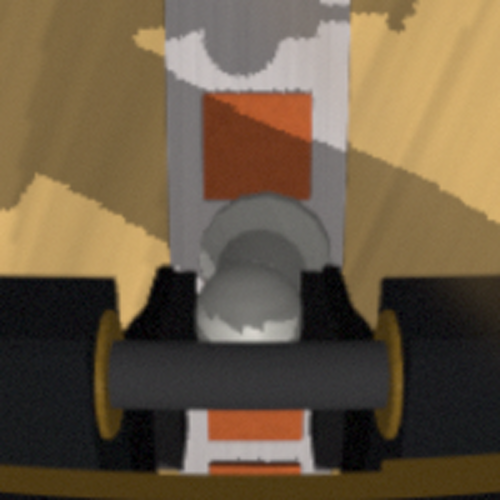

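The pawn hangs upright in the jaws (crop 250,300). Carry it over.

Request:
move_arm(series=[{"grip": 0, "xyz": [-6, -3, 0], "angular": [0, 0, 0]}, {"grip": 0, "xyz": [-18, -8, 0], "angular": [0, 0, 0]}, {"grip": 0, "xyz": [-40, -18, 0], "angular": [0, 0, 0]}, {"grip": 0, "xyz": [-72, -32, 0], "angular": [0, 0, 0]}, {"grip": 0, "xyz": [-108, -48, 0], "angular": [0, 0, 0]}, {"grip": 0, "xyz": [-145, -64, 0], "angular": [0, 0, 0]}, {"grip": 0, "xyz": [-182, -80, 0], "angular": [0, 0, 0]}, {"grip": 0, "xyz": [-219, -97, 0], "angular": [0, 0, 0]}, {"grip": 0, "xyz": [-256, -113, 0], "angular": [0, 0, 0]}, {"grip": 0, "xyz": [-293, -129, 0], "angular": [0, 0, 0]}])

```text
time_s: 37.4
tcp_pos: [0.5622, 0.0275, 0.199]
ee_rot: [[0.384, -0.923, -0.002], [-0.923, -0.384, -0.0], [-0.0, 0.002, -1.0]]
wrist_force: [0.5, -0.4, -1.4]
gripper_width: 0.265
gripper_force: 30.0
```

Request:
move_arm(series=[{"grip": 0, "xyz": [-37, -16, 0], "angular": [0, 0, 0.04]}, {"grip": 0, "xyz": [-74, -33, 0], "angular": [0, 0, 0.12]}, {"grip": 0, "xyz": [-111, -49, 0], "angular": [0, 0, 0.21]}, {"grip": 0, "xyz": [-148, -65, 0], "angular": [0, 0, 0.3]}, {"grip": 0, "xyz": [-184, -81, 0], "angular": [0, 0, 0.39]}, {"grip": 0, "xyz": [-217, -96, 0], "angular": [0, 0, 0.48]}, {"grip": 0, "xyz": [-244, -108, 0], "angular": [0, 0, 0.55]}, {"grip": 0, "xyz": [-262, -116, 0], "angular": [0, 0, 0.59]}, {"grip": 0, "xyz": [-272, -120, 0], "angular": [0, 0, 0.608]}, {"grip": 0, "xyz": [-273, -121, 0], "angular": [0, 0, 0.611]}])

```text
time_s: 38.4
tcp_pos: [0.5691, 0.3254, 0.1984]
ee_rot: [[-0.214, -0.977, -0.002], [-0.977, 0.214, -0.001], [0.002, 0.002, -1.0]]
wrist_force: [0.1, -0.8, -1.2]
gripper_width: 0.263
gripper_force: 30.0
```

Request:
move_arm(series=[{"grip": 0, "xyz": [0, 0, 0], "angular": [0, 0, 0]}, {"grip": 0, "xyz": [0, 0, 0], "angular": [0, 0, 0]}])

```text
time_s: 38.6
tcp_pos: [0.5701, 0.323, 0.1995]
ee_rot: [[-0.216, -0.976, -0.001], [-0.976, 0.216, -0.001], [0.001, 0.001, -1.0]]
wrist_force: [0.5, 0.6, -0.8]
gripper_width: 0.263
gripper_force: 30.0
```

```bash
python3 - <<'E'
from h import *
go(.5712,.3236,.0489,167.5)
E
```

```text
shift [ -0.9  -1.1 150.6] rot [ 0.0006 -0.0008  0.0002] t 38.6
```

Request:
move_arm(series=[{"grip": 0, "xyz": [0, 0, 10], "angular": [0, 0, 0]}, {"grip": 0, "xyz": [0, 0, 35], "angular": [0, 0, 0]}, {"grip": 0, "xyz": [0, 0, 65], "angular": [0, 0, 0]}, {"grip": 0, "xyz": [0, 0, 95], "angular": [0, 0, 0]}, {"grip": 0, "xyz": [0, 0, 120], "angular": [0, 0, 0]}, {"grip": 0, "xyz": [0, 0, 136], "angular": [0, 0, 0]}, {"grip": 0, "xyz": [0, 0, 143], "angular": [0, 0, 0]}, {"grip": 0, "xyz": [0, 0, 145], "angular": [0, 0, 0]}, {"grip": 0, "xyz": [0, 0, 145], "angular": [0, 0, 0]}, {"grip": 0, "xyz": [0, 0, 145], "angular": [0, 0, 0]}])

```text
time_s: 39.6
tcp_pos: [0.5712, 0.324, 0.0561]
ee_rot: [[-0.216, -0.976, 0.002], [-0.976, 0.216, 0.001], [-0.002, -0.002, -1.0]]
wrist_force: [0.4, 0.5, -1.0]
gripper_width: 0.263
gripper_force: 30.0
```

```bash
python3 - <<'E'
from h import *
go(.5712,.3236,.0489,167.5)
E
```

```text
shift [ 0.4 -0.1  7.2] rot [-0.0015  0.0018  0.0002] t 39.6
```

Request:
move_arm(series=[{"grip": 0, "xyz": [0, 0, 2], "angular": [0, 0, 0]}, {"grip": 0, "xyz": [0, 0, 4], "angular": [0, 0, 0]}, {"grip": 0, "xyz": [0, 0, 6], "angular": [0, 0, 0]}, {"grip": 0, "xyz": [0, 0, 6.5], "angular": [0, 0, 0]}, {"grip": 0, "xyz": [0, 0, 6.5], "angular": [0, 0, 0]}, {"grip": 0, "xyz": [0, 0, 6.5], "angular": [0, 0, 0]}])

```text
time_s: 40.2
tcp_pos: [0.5706, 0.3237, 0.0488]
ee_rot: [[-0.216, -0.976, 0.0], [-0.976, 0.216, 0.0], [-0.0, -0.0, -1.0]]
wrist_force: [-1.9, 0.5, 1.5]
gripper_width: 0.267
gripper_force: 30.0
```

Contact. Release and retreat.

Request:
move_arm(series=[{"grip": 0.28, "xyz": [0, 0, 0], "angular": [0, 0, 0]}, {"grip": 0.32, "xyz": [0, 0, 0], "angular": [0, 0, 0]}, {"grip": 0.4, "xyz": [0, 0, 0], "angular": [0, 0, 0]}, {"grip": 0.6, "xyz": [0, 0, 0], "angular": [0, 0, 0]}, {"grip": 1, "xyz": [0, 0, 0], "angular": [0, 0, 0]}, {"grip": 1, "xyz": [0, 0, 0], "angular": [0, 0, 0]}, {"grip": 1, "xyz": [0, 0, 0], "angular": [0, 0, 0]}, {"grip": 1, "xyz": [0, 0, 0], "angular": [0, 0, 0]}, {"grip": 1, "xyz": [0, 0, 0], "angular": [0, 0, 0]}, {"grip": 1, "xyz": [0, 0, 0], "angular": [0, 0, 0]}])

```text
time_s: 41.2
tcp_pos: [0.5705, 0.3236, 0.0484]
ee_rot: [[-0.216, -0.976, 0.0], [-0.976, 0.216, 0.0], [-0.0, -0.0, -1.0]]
wrist_force: [0.1, -0.1, -0.5]
gripper_width: 0.944
gripper_force: 0.0
```

Request:
move_arm(series=[{"grip": 1, "xyz": [0, 0, -15], "angular": [0, 0, 0]}, {"grip": 1, "xyz": [0, 0, -50], "angular": [0, 0, 0]}, {"grip": 1, "xyz": [0, 0, -95], "angular": [0, 0, 0]}, {"grip": 1, "xyz": [0, 0, -140], "angular": [0, 0, 0]}, {"grip": 1, "xyz": [-50, 0, -160], "angular": [0, 0, 0]}, {"grip": 1, "xyz": [-90, 0, -170], "angular": [0, 0, 0]}, {"grip": 1, "xyz": [-100, 0, -170], "angular": [0, 0, 0]}, {"grip": 1, "xyz": [-100, 0, -170], "angular": [0, 0, 0]}, {"grip": 1, "xyz": [-100, 0, -170], "angular": [0, 0, 0]}])

```text
time_s: 42.1
tcp_pos: [0.5915, 0.4202, 0.2178]
ee_rot: [[-0.216, -0.976, -0.001], [-0.976, 0.216, -0.001], [0.002, 0.001, -1.0]]
wrist_force: [0.1, -0.2, 0.6]
gripper_width: 1.004
gripper_force: 0.0
```

```bash
python3 - <<'E'
from h import *
print(r.sense()['time_s']);c=r.capture('wrist');cv2.imwrite('pics/w10.png',c['img'][:,:,::-1])
E
```

```text
42.1
```

View pics/w10.png

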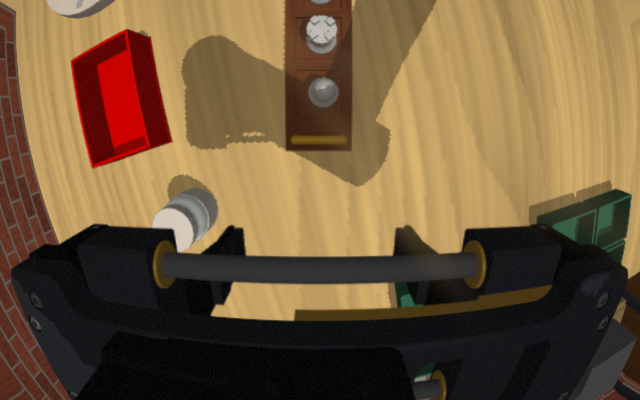

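The pawn (323,92) stands beside the tray handle, the rook (322,32) is in the next pocket, and both look centred. The robot is clear of everything, so I'll hand in.

```bash
python3 -c "
from station import r
print(r.finish_job())"
```

```text
the job is handed in; nothing more can be done
None
```

All four castings stand upright in the tray in reverse order (pawn beside the tray handle, then rook, king, knight), and the job was handed in at about 42 s; the hand-in call gave no verdict.

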